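# Set up a slab-mug station

### The arm

A 6-joint arm with a two-finger parallel gripper is mounted at the origin on the work surface. World frame = base frame: x ahead of the robot, y to its left, z up, the work surface at z = 0. Lengths are in m, angles in rad, forces in N, time in s.
With the tool pointing down it reaches from about 0.225 to 0.725 m from the base axis. Payload 3.1 kg.
Tool frame: the origin (TCP) lies at the very end of the fingers, on their centre line; the grasp point (between the pads) lies robot.grasp_offset behind it (robot.grasp_offset is the distance from the TCP to the grasp point, in m); z points along the fingers, x is the direction in which the jaws open and shut, and the axes are right-handed (so a half turn about z gives the same grasp; the last joint's range is limited). The gripper opens to 85 mm and grips with 20 to 120 N. Pads are 22 mm wide; open, the fingers measure 114 mm over their backs; the gripper's body (76 mm by 85 mm) begins 54 mm behind the grasp point. The pads swing forward as they close: fully open they stand 13 mm farther back than shut.
Start: joints at [-1.234, 0.048, 0.099, 1.622, 0, 1.443], TCP at [0.235, -0.469, 0.231] pointing down, gripper open.
Joint ranges: [-2.91, 2.91], [-0.99, 1.94], [-1.21, 1.42], [-2.12, 2.29], [-1.49, 1.47], [-3.14, 3.14]. Speed limits (rad/s): [2.79, 2.79, 3.14, 3.14, 3.14, 3.14].

### API

Orientations are given as a unit quaternion [x, y, z, w].
In Python, from cell import robot gives the robot as it stands.
- The arm moves only by the tool play_rows, never from a script. Its argument "motion" is a list of rows, each a list of 3 entries, a list of its own where there are three numbers: the opening, from 0 (shut) to 1 (fully open), then the shift along the tool's x, y, z in units of 30 mm (1.0 is 30 mm), then the turn about the tool's z in units of 5 degrees (1.0 is 5 degrees). A call has exactly 5 rows; each row shifts and turns the commanded pose from where the row before left it, along the tool's axes as they then stand; what a row does not reach is not made up. A row lasts 1/8 s, in which the tool goes at most 62.5 mm and 10.7 degrees, less where a joint would pass 70% of its speed; a pose out of reach is approached as far as the arm can. A call is refused whole if a number of a shift passes 1 or a number of a turn 1, either way. A call with a gripper value outside its range is refused whole. The fingers move at their own pace and stop on an object; "newtons" is the grip in N (left out, the last holds). Time passes only in rows, so rows that do not move let the fingers close, or fill a call up. It gives the time, the measured TCP pose, the force and the opening at its end, in the units of the state.
- robot.get_obs(): the state, without advancing time (a new reading comes with each control period).
- robot.read_camera(name): name is "scene" or "side" or "wrist"; returns a dict with "img" (400x640x3 uint8, blue, green, red), "range_z" (400x640 float32, m along the optical axis (not along the pixel's ray), 0 where there is no reading), "vertical_fov" (degrees; the focal length in pixels is half the picture's height over the tangent of half this angle, whatever the lens; pixels are square), "cx", "cy" (the principal point, pixels), "view" (4x4, takes a point from world to camera coordinates). Camera axes: x right, y up, looking along -z (the intrinsics and any distortion apply to the point x, -y, -z); pixel columns grow to the right and rows downward; lengths in m; the calibration is good to about 2 mm. The wrist camera is an equidistant fisheye: a pixel r from the principal point sees the ray r / f radians off the axis. A picture is of the moment at which its call begins.
- robot.sign_off(): hands the job in, once; it reports no verdict.
Trained networks look in a picture, given as the dict that the camera call returned (one of the last four; its "shot" number tells which), for a name from the list of things; names that differ only in an ending like _2 or _b are one class to them, and where a whole thing is asked for, a point or a joint stands for the part that bears it (a point fixed in the world has none). Each returns a list of dicts, best first, with "conf" (0 to 1); they miss things now and then, are a little off and sometimes report something else, mostly with a low value. They report only what shows in the picture. A call takes as long as a camera call.
- robot.trace(label, picture): "region" (400x640 bool, what is visible of it) and "extent" ([left, top, right, bottom] in pixels, round what is visible of it).
- robot.landmark_of(label, picture): "at" ([column, row] in pixels: a listed point, or the origin of a listed thing).
The state is a dict: "time_s": time; "joints": joint angles; "qd": joint speeds; "effort": joint torques, N m; "tcp_pos": TCP position; "tool_rot": TCP orientation; "force": force on the tool from outside, world axes, zero at the start; "moment": the same for the moment, N m; "grip_width": finger opening in m.
Only numpy, scipy, OpenCV 4.12 (cv2) and the standard library are available. Lean on these libraries where they do the work, as an engineer would, in place of code of your own. Each camera call takes 0.05 s, during which the arm holds its last target.

### The job

Set up the bench for making slab mugs. Lay the two blue guide strips flat on the grey canvas rolling board, one flush along each long edge, and rest the rolling pin squarely across the middle of both strips; stand the pale wooden former upright in the centre of the banding wheel, and stand the green slip pot on the table midway between the board and the wheel. Leave the dark former, the glaze jar and the white mug where they stand.

Things in the scene. Friction and masses are not known exactly. Their poses are not given: they have to be found in the camera images.
- board: rolling board, grey canvas on plywood, a fixed flat rectangle 260 (its x) by 220 (its y) by 12 mm thick; origin at the centre of its underside on the table; its long edges run along its x, within 0.25 rad of the direction away from the robot. The strips belong along the long edges (y = +-97 mm when flush), with their ends within the board. It may be on the robot's left or right.
- wheel: banding wheel: grey metal foot and a round bright turntable head 170 mm across with ring marks, its flat top 65 mm above the table; fixed to the table, origin on its axis at table height, axes parallel to the world's; the head (12 mm thick, nothing but the foot below it) turns stiffly about the vertical if pushed. The board is on the robot's one hand, the wheel on its other.
- guide_a: blue plastic guide strip, 240 (its x) by 25 (its y) by 10 mm thick, 70 g, lies flat; origin at the centre of its underside. The two strips are alike and may be exchanged.
- guide_b: the other blue guide strip, the same as guide_a
- roller: rolling pin: a straight brown wooden bar without handles, 38 mm in diameter, 260 mm long along its x, about 0.2 kg, lying on the table; origin at its middle on its axis (19 mm above what it lies on); it does not roll away on a level support. Lying on both strips its axis is 41 mm above the table.
- former: the pale wooden former: upright solid cylinder 56 mm in diameter, 110 mm tall with a dark ring near the top, about 0.19 kg; origin at the centre of its foot
- slip_pot: green slip pot: empty open round pot, 60 mm across at the foot, 63 mm at the rim, 80 mm tall, wall 4 mm, about 0.2 kg; origin at the centre of its foot. Its place, midway between the centres of board and wheel, is taken at the start by the strips and the rolling pin.
- dark_former: bystander: dark wooden former, upright cylinder 46 mm in diameter, 90 mm tall; origin at the centre of its foot
- glaze_jar: bystander: amber glaze jar with paper label and black lid, 62 mm in diameter, 85 mm tall; origin at the centre of its foot
- mug: bystander: finished white mug, 70 mm in diameter, 85 mm tall, its handle stands out about 30 mm to its +y; origin at the centre of its foot

How it is judged:
At the end, for the whole second after the job is handed in: Strips flat on the board, 82-107 mm from its midline, one a side, within 0.1 rad and 20 mm lengthwise; pin resting on both, 20 mm, 0.12 rad; former upright on the wheel, 12 mm; pot upright on the table, under 320 mm from the centres of board and wheel, 50 mm from the wheel's x; all still (x of guide_a in the frame of board between -0.02 and 0.02 m and z of guide_a in the frame of board between 0.008 and 0.026 m and (angle between guide_a's own z axis and vertical below 0.05 rad or angle between guide_a's own z axis and vertical above 3.09 rad) and angle between the x axis of each of guide_a, guide_b and the x axis of board, either way round below 0.1 rad and contact force between roller and guide_a above 0.1 N and x of guide_b in the frame of board between -0.02 and 0.02 m and z of guide_b in the frame of board between 0.008 and 0.026 m and (angle between guide_b's own z axis and vertical below 0.05 rad or angle between guide_b's own z axis and vertical above 3.09 rad) and contact force between roller and guide_b above 0.1 N and ((y of guide_a in the frame of board between 0.0825 and 0.1075 m and y of guide_b in the frame of board between -0.1075 and -0.0825 m) or (y of guide_a in the frame of board between -0.1075 and -0.0825 m and y of guide_b in the frame of board between 0.0825 and 0.1075 m)) and horizontal distance between roller and board below 0.02 m and angle between the x axis of roller and the y axis of board, either way round below 0.12 rad and z of roller in the frame of board between 0.035 and 0.047 m and horizontal distance between former and wheel below 0.012 m and angle between each of former, slip_pot's own z axis and vertical below 0.05 rad and z of former in the frame of wheel between 0.06 and 0.07 m and horizontal distance between slip_pot and wheel below 0.32 m and horizontal distance between slip_pot and board below 0.32 m and height (world z) of slip_pot below 0.005 m and x of slip_pot in the frame of wheel between -0.05 and 0.05 m and linear speed of each of guide_a, guide_b, roller, former, slip_pot below 0.02 m/s and angular speed of each of guide_a, guide_b, roller, former, slip_pot below 0.2 rad/s); the robot touches nothing.
It fails at once if the dark former is shifted more than 20 mm or tipped (distance of dark_former from where it was at the start of the episode above 0.02 m or angle between dark_former's own z axis and vertical above 0.3 rad).
It fails at once if the glaze jar is shifted more than 20 mm or tipped (distance of glaze_jar from where it was at the start of the episode above 0.02 m or angle between glaze_jar's own z axis and vertical above 0.3 rad).
It fails at once if the white mug is shifted more than 20 mm or tipped (distance of mug from where it was at the start of the episode above 0.02 m or angle between mug's own z axis and vertical above 0.3 rad).
It also fails if it takes over 136 s, if anything falls off the work surface, if the arm or the gripper's body presses on something with over 40 N, if the wrist force passes 120 N, or if a joint passes its speed limit or range.

## Working session

There is one attempt and no reset: what is moved stays moved. The work goes in short steps, Python scripts to look and compute and a tool call to move; the robot and the scene stay as the last step left them, time stands still between calls to the robot, and variables do not carry over. Pictures are saved under pics/ and viewed, and the job is handed in when it is done.

Besides the shell and the picture viewer there is one more tool, called after "Emit:" by a JSON object that holds its "method" and its "body". play_rows: Moves the arm, as the interface text tells. Its arguments: {"type":"object","properties":{"motion":{"type":"array","items":{"type":"array"}},"newtons":{"type":"number"}},"required":["motion"]}

```bash
ls; mkdir -p pics; python3 - <<'E'
from cell import robot
import cv2
print(robot.get_obs(), robot.grasp_offset)
for n in ["scene","side","wrist"]:
    p=robot.read_camera(n); cv2.imwrite(f"pics/{n}0.png",p["img"]); print(n,p["vertical_fov"],p["cx"],p["cy"],p["view"],p.keys())
E
```

```text
pics
{'time_s': 0.0, 'joints': array([-1.23383179e+00,  4.87530794e-02,  9.75579561e-02,  1.62196477e+00,
        1.00659390e-06,  1.44299394e+00]), 'qd': array([ 6.51696863e-05, -9.31283054e-04,  1.63266021e-03,  1.87934214e-03,
       -1.95707297e-03, -1.43221774e-03]), 'effort': array([ 5.34553658e-05, -3.38784420e+01,  3.20014036e+01,  2.03325413e-02,
       -1.13762487e-04,  1.48252337e-05]), 'tcp_pos': array([ 0.23509727, -0.46873717,  0.23009593]), 'tool_rot': array([ 8.50944310e-01, -5.25254590e-01, -9.17997418e-04, -7.44238156e-04]), 'force': array([ 0.58450034, -0.37147167,  0.09243619]), 'moment': array([0.01380072, 0.0451064 , 0.00699765]), 'grip_width': 0.08526042671765649} 0.0187
scene 48.6093818395006 319.0179631858171 203.68991340813741 [[-0.30594998  0.95202837 -0.00604934  0.15463522]
 [-0.59689646 -0.18686463  0.78025395  0.27394706]
 [ 0.74169349  0.24232951  0.62543359 -1.30069811]
 [ 0.          0.          0.          1.        ]] dict_keys(['img', 'range_z', 'vertical_fov', 'cx', 'cy', 'view', 'shot'])
side 47.19870904446661 315.10207341578234 197.1104464674103 [[-0.73304191 -0.68011201 -0.00985946  0.35862619]
 [ 0.38979789 -0.43192465  0.81332571 -0.24776062]
 [-0.55741112  0.59235864  0.58172509 -0.90702716]
 [ 0.          0.          0.          1.        ]] dict_keys(['img', 'range_z', 'vertical_fov', 'cx', 'cy', 'view', 'shot'])
wrist 65.70646984690485 315.0046014773923 197.22218073633482 [[ 0.44729701 -0.89438299 -0.00211081 -0.5237321 ]
 [ 0.85983354  0.43066546 -0.27425089  0.03506968]
 [ 0.24619438  0.12085666  0.96165586 -0.37869461]
 [ 0.          0.          0.          1.        ]] dict_keys(['img', 'range_z', 'vertical_fov', 'cx', 'cy', 'view', 'shot'])
```

View pics/scene0.png

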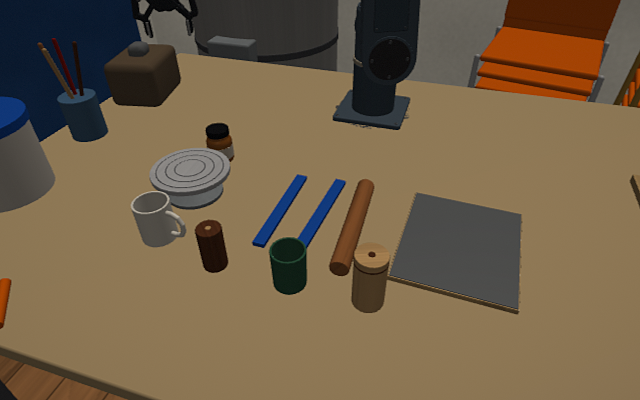

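View pics/side0.png

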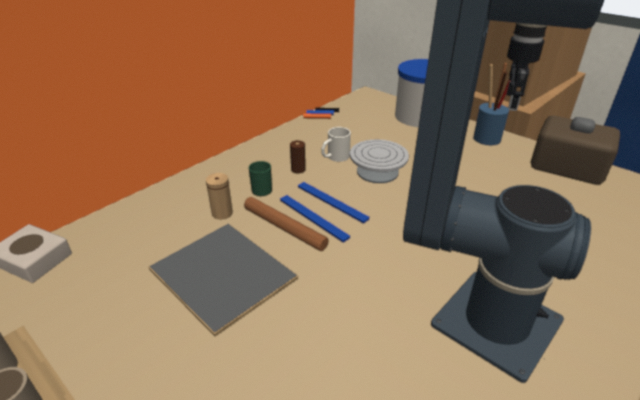

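View pics/wrist0.png

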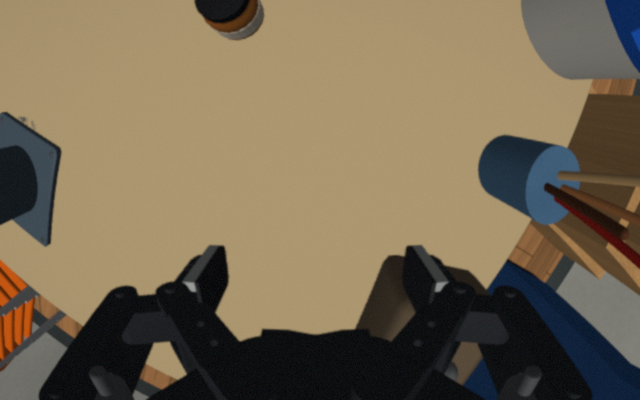

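The scene camera looks back at the robot. The board is on the robot's left at pixel (460,250) and the wheel on its right at (190,175). The strips and pin lie between them. The pot is at (288,265), the pale former at (370,280), the dark former at (211,245), the mug at (155,218) and the jar at (219,140).

```bash
cat > h.py <<'E'
import numpy as np, cv2
from cell import robot
def f_of(p): return 200/np.tan(np.radians(p["vertical_fov"]/2))
def cloud(p):
    f=f_of(p); z=p["range_z"]; v,u=np.mgrid[0:400,0:640]
    a=(u-p["cx"]); b=(v-p["cy"])
    c=np.stack([a*z/f,-b*z/f,-z],-1)
    V=p["view"]; return (c-V[:3,3])@V[:3,:3], z>0
def ray(p,px,fish=False):
    f=f_of(p); a=(px[0]-p["cx"])/f; b=(px[1]-p["cy"])/f
    if fish:
        r=np.hypot(a,b); s=np.sin(r)/max(r,1e-9); d=np.array([a*s,-b*s,-np.cos(r)])
    else: d=np.array([a,-b,-1.])
    V=p["view"]; R=V[:3,:3]; return -R.T@V[:3,3], R.T@d
def proj(p,P):
    f=f_of(p); V=p["view"]; c=np.asarray(P)@V[:3,:3].T+V[:3,3]
    return np.stack([p["cx"]+f*c[...,0]/-c[...,2], p["cy"]+f*-c[...,1]/-c[...,2]],-1)
def atz(p,px,z,fish=False):
    o,d=ray(p,px,fish); return o+d*(z-o[2])/d[2]
E
cat > m.py <<'E'
from h import *
names="board wheel guide_a roller former slip_pot dark_former glaze_jar mug".split()
for n in ["scene","side"]:
    p=robot.read_camera(n); C,ok=cloud(p)
    for nm in names:
        for t in robot.trace(nm,p)[:3]:
            if t["conf"]<.3: continue
            m=cv2.erode(t["region"].astype(np.uint8),np.ones((3,3)))>0
            m&=ok; P=C[m]
            if len(P)<10: continue
            zt=np.percentile(P[:,2],90); T=P[P[:,2]>zt-.006]
            (cx,cy),(w,h),a=cv2.minAreaRect((T[:,:2]*1000).astype(np.float32))
            print(n,nm,round(t["conf"],2),len(P),"ztop %.4f"%zt,"mean",T.mean(0).round(4),"rect",[round(float(x),1) for x in(cx,cy,w,h,a)])
    z0=C[ok]; print("table", np.percentile(C[ok&(abs(C[...,2])<.02)][:,2],[5,50,95]))
E
python3 m.py
```

```text
scene board 0.78 11193 ztop 0.0148 mean [0.5285 0.2873 0.0135] rect [511.3, 283.6, 217.4, 259.9, 87.5]
scene wheel 0.94 3503 ztop 0.0685 mean [ 0.5163 -0.2849  0.0672] rect [509.6, -288.5, 167.2, 162.4, 35.6]
scene guide_a 0.76 691 ztop 0.0129 mean [0.498  0.0045 0.0116] rect [491.7, 3.7, 24.3, 212.0, 86.4]
scene guide_a 0.69 761 ztop 0.0131 mean [ 0.5216 -0.0799  0.0116] rect [507.9, -80.0, 22.4, 238.9, 88.6]
scene guide_a 0.37 1113 ztop 0.0918 mean [ 0.6957 -0.1383  0.091 ] rect [694.2, -139.3, 41.5, 41.8, 70.3]
scene former 0.82 2053 ztop 0.1117 mean [0.6937 0.1463 0.111 ] rect [691.5, 145.5, 54.5, 50.7, 12.6]
scene former 0.41 3436 ztop 0.0685 mean [ 0.5168 -0.2846  0.0672] rect [510.1, -288.2, 166.2, 162.5, 35.3]
scene slip_pot 0.88 1612 ztop 0.0781 mean [0.6974 0.0058 0.0776] rect [691.9, 5.3, 61.9, 54.8, 20.8]
scene dark_former 0.85 1148 ztop 0.0917 mean [ 0.6956 -0.1384  0.091 ] rect [694.5, -139.6, 41.8, 41.6, 66.6]
scene glaze_jar 0.91 627 ztop 0.0874 mean [ 0.3702 -0.2959  0.0865] rect [365.7, -297.8, 53.1, 46.9, 27.2]
scene glaze_jar 0.69 678 ztop 0.0129 mean [0.4962 0.00
[... 451 characters left out ...]
59 0.009 ] rect [492.2, 5.3, 23.9, 234.4, 85.4]
side guide_a 0.75 439 ztop 0.0106 mean [ 0.4941 -0.0781  0.0086] rect [501.9, -80.6, 25.4, 231.8, 88.7]
side roller 0.82 1091 ztop 0.0370 mean [0.5066 0.0835 0.0351] rect [517.0, 82.9, 255.1, 22.8, 2.6]
side former 0.82 786 ztop 0.1092 mean [0.6798 0.1515 0.1087] rect [682.0, 149.8, 46.3, 44.3, 54.2]
side slip_pot 0.58 615 ztop 0.0749 mean [0.6827 0.0098 0.0747] rect [687.1, 5.6, 54.5, 62.7, 49.1]
side dark_former 0.57 387 ztop 0.0887 mean [ 0.6825 -0.1341  0.0884] rect [683.9, -135.5, 37.1, 34.1, 15.5]
side mug 0.96 691 ztop 0.0793 mean [ 0.6492 -0.2783  0.0791] rect [651.0, -282.8, 61.9, 74.7, 36.6]
table [-0.00322984 -0.00030331  0.01259901]
```

```bash
cat > plan.py <<'E'
# plan(target xyz, phi deg (world yaw of tool x), nrows): prints rows from the measured pose
import sys, math
from h import *
from scipy.spatial.transform import Rotation as Ro
def state():
    o=robot.get_obs(); R=Ro.from_quat(o["tool_rot"]).as_matrix(); return o,np.array(o["tcp_pos"]),R
def phi(R): return math.degrees(math.atan2(R[1,0],R[0,0]))
def plan(legs,p=None,ph=None):
    o,p0,R=state()
    if p is None: p=p0
    if ph is None: ph=phi(R)
    p=np.array(p,float)
    for tgt,phg,n in legs:
        tgt=np.array(tgt,float)
        d=(tgt-p)/n; dphi=phg-ph; rows=[]
        for i in range(n):
            a=math.radians(ph); ax=np.array([math.cos(a),math.sin(a),0]); ay=np.array([math.sin(a),-math.cos(a),0]); az=np.array([0,0,-1.])
            want=tgt-(n-1-i)*d-p
            s=[round(float(want@v)/.03,2) for v in (ax,ay,az)]
            t=round(-(phg-(n-1-i)*dphi/n-ph)/5,2)
            p=p+.03*(s[0]*ax+s[1]*ay+s[2]*az); ph-=5*t
            rows.append([s,t])
        for k in range(0,n,5): print(rows[k:k+5])
        print("->",p.round(4),round(ph,1),"max",max(max(abs(x) for x in r[0]) for r in rows),max(abs(r[1]) for r in rows))
E
python3 -c "
from plan import *
o,p,R=state(); print(p,phi(R),R[:,2])
plan([([.497,.0045,.16],86,30)])"
```

```text
[ 0.23532189 -0.46930297  0.23131877] -63.37041398465826 [ 2.95216683e-05  2.59387788e-06 -1.00000000e+00]
[[[-0.34, -0.5, 0.08], -1.0], [[-0.3, -0.52, 0.08], -0.99], [[-0.25, -0.55, 0.08], -1.0], [[-0.2, -0.56, 0.08], -0.99], [[-0.15, -0.58, 0.08], -1.0]]
[[[-0.1, -0.6, 0.08], -0.99], [[-0.05, -0.6, 0.07], -1.0], [[0.01, -0.6, 0.08], -1.0], [[0.05, -0.6, 0.08], -0.99], [[0.11, -0.59, 0.08], -1.0]]
[[[0.16, -0.58, 0.08], -0.99], [[0.21, -0.56, 0.08], -1.0], [[0.26, -0.55, 0.08], -1.0], [[0.3, -0.52, 0.08], -0.99], [[0.35, -0.49, 0.08], -1.0]]
[[[0.38, -0.46, 0.08], -0.99], [[0.43, -0.42, 0.08], -1.0], [[0.46, -0.38, 0.08], -0.99], [[0.5, -0.35, 0.08], -1.0], [[0.52, -0.3, 0.07], -1.0]]
[[[0.54, -0.25, 0.08], -0.99], [[0.57, -0.21, 0.08], -1.0], [[0.58, -0.15, 0.08], -0.99], [[0.59, -0.1, 0.08], -1.0], [[0.6, -0.06, 0.08], -1.0]]
[[[0.6, 0.0, 0.08], -0.99], [[0.6, 0.06, 0.08], -1.0], [[0.59, 0.1, 0.08], -0.99], [[0.58, 0.16, 0.08], -1.0], [[0.57, 0.2, 0.08], -0.99]]
-> [0.4969 0.0045 0.1599] 86.0 max 0.6 1.0
```

Emit:
{"method": "play_rows", "body": {"motion": [[0.6,[-0.34,-0.5,0.08],-1],[0.6,[-0.3,-0.52,0.08],-1],[0.6,[-0.25,-0.55,0.08],-1],[0.6,[-0.2,-0.56,0.08],-1],[0.6,[-0.15,-0.58,0.08],-1]]}}

```text
time_s: 1.78
tcp_pos: [0.279, -0.3899, 0.2193]
tool_rot: [0.945, -0.327, 0.0, 0.0]
force: [0.3, 0.4, 0.3]
grip_width: 0.0513
```

Emit:
{"method": "play_rows", "body": {"motion": [[0.6,[-0.1,-0.6,0.08],-1],[0.6,[-0.05,-0.6,0.08],-1],[0.6,[0.01,-0.6,0.08],-1],[0.6,[0.05,-0.6,0.08],-1],[0.6,[0.1,-0.6,0.08],-1]]}}

```text
time_s: 2.4
tcp_pos: [0.3223, -0.3103, 0.2073]
tool_rot: [0.993, -0.115, 0.0, 0.0]
force: [-0.4, 0.3, -0.3]
grip_width: 0.0512
```

Emit:
{"method": "play_rows", "body": {"motion": [[0.6,[0.16,-0.58,0.08],-1],[0.6,[0.21,-0.56,0.08],-1],[0.6,[0.26,-0.55,0.08],-1],[0.6,[0.3,-0.52,0.08],-1],[0.6,[0.35,-0.49,0.08],-1]]}}

```text
time_s: 3.02
tcp_pos: [0.3657, -0.231, 0.1953]
tool_rot: [0.995, 0.103, 0.0, 0.0]
force: [0.1, -0.2, -0.0]
grip_width: 0.0515
```

Emit:
{"method": "play_rows", "body": {"motion": [[0.6,[0.38,-0.46,0.08],-1],[0.6,[0.43,-0.42,0.08],-1],[0.6,[0.46,-0.38,0.08],-1],[0.6,[0.5,-0.35,0.08],-1],[0.6,[0.52,-0.3,0.08],-1]]}}

```text
time_s: 3.65
tcp_pos: [0.4088, -0.1518, 0.1833]
tool_rot: [0.949, 0.316, 0.0, 0.0]
force: [0.1, 0.6, -0.1]
grip_width: 0.0512
```

Emit:
{"method": "play_rows", "body": {"motion": [[0.6,[0.54,-0.25,0.08],-1],[0.6,[0.57,-0.21,0.08],-1],[0.6,[0.58,-0.15,0.08],-1],[0.6,[0.59,-0.1,0.08],-1],[0.6,[0.6,-0.06,0.08],-1]]}}

```text
time_s: 4.28
tcp_pos: [0.4516, -0.0726, 0.1713]
tool_rot: [0.858, 0.514, 0.0, 0.0]
force: [0.1, 0.0, 0.8]
grip_width: 0.0511
```

Emit:
{"method": "play_rows", "body": {"motion": [[0.6,[0.6,0,0.08],-1],[0.6,[0.6,0.06,0.08],-1],[0.6,[0.59,0.1,0.08],-1],[0.6,[0.58,0.16,0.08],-1],[0.6,[0.57,0.2,0.08],-1]]}}

```text
time_s: 4.9
tcp_pos: [0.4945, 0.0068, 0.1593]
tool_rot: [0.727, 0.687, 0.0, 0.0]
force: [-0.4, 0.0, 0.5]
grip_width: 0.0516
```

```bash
cat >> h.py <<'E'
def wcloud(p):
    f=f_of(p); z=p["range_z"]; v,u=np.mgrid[0:400,0:640]
    a=(u-p["cx"])/f; b=(v-p["cy"])/f; r=np.hypot(a,b)+1e-9; s=np.tan(r)/r
    c=np.stack([a*s*z,-b*s*z,-z],-1)
    V=p["view"]; return (c-V[:3,3])@V[:3,:3], (z>0)&(r<1.4)
E
python3 - <<'E'
from plan import *
p=robot.read_camera("wrist"); cv2.imwrite("pics/w1.png",p["img"]); C,ok=wcloud(p)
print(state()[1],phi(state()[2]))
for nm in ["guide_a","roller","board"]:
  for t in robot.trace(nm,p)[:3]:
    m=(cv2.erode(t["region"].astype(np.uint8),np.ones((3,3)))>0)&ok; P=C[m]
    if len(P)<10: continue
    zt=np.percentile(P[:,2],80);T=P[abs(P[:,2]-zt)<.006]
    print(nm,round(t["conf"],2),len(P),zt,T.mean(0).round(4),cv2.minAreaRect((T[:,:2]*1000).astype(np.float32)))
E
```

```text
[0.49513361 0.00853844 0.1588441 ] 86.99034758214925
guide_a 0.87 3774 0.010405663432713952 [ 0.4698 -0.0818  0.0098] ((478.6364440917969, -82.34088134765625), (24.170814514160156, 183.0378875732422), 88.60005950927734)
guide_a 0.7 5162 0.01041494817996288 [0.4854 0.0018 0.0098] ((495.85162353515625, 1.1816902160644531), (22.816003799438477, 236.53050231933594), 85.87555694580078)
guide_a 0.6 809 0.08024360834665908 [ 0.6691 -0.1432  0.0801] ((669.8975830078125, -144.65557861328125), (5.760863304138184, 26.094114303588867), 7.999892234802246)
roller 0.72 6296 0.03718138262179434 [0.4695 0.0743 0.0357] ((481.1242980957031, 75.00648498535156), (174.7618408203125, 30.605701446533203), 2.3811421394348145)
board 0.7 25854 0.01231019441004711 [0.4992 0.2634 0.0117] ((509.5823974609375, 281.4564208984375), (220.386962890625, 258.8000793457031), 87.06902313232422)
```

View pics/w1.png

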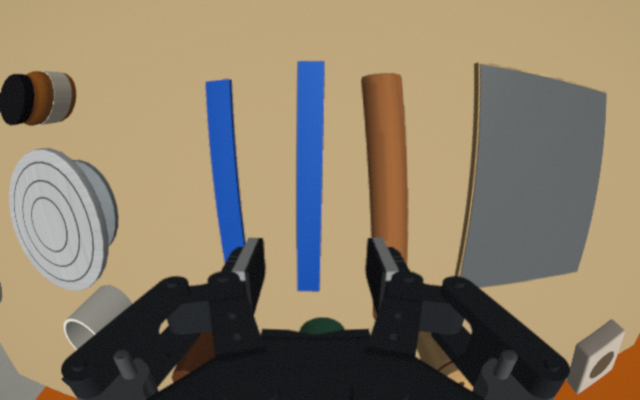

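The wrist view shows the near strip at column 310 between the jaws and the pin to its right. Strip, pin and board all agree with the two fixed views to about 3 mm. Descending.

```bash
python3 -c "
from plan import *
plan([([.496,.003,.002],86,10)])"
```

```text
[[[-0.01, 0.01, 0.52], 0.01], [[-0.01, 0.0, 0.53], 0.01], [[-0.01, 0.01, 0.52], 0.02], [[-0.01, 0.01, 0.53], 0.01], [[-0.01, 0.01, 0.52], 0.01]]
[[[-0.01, 0.0, 0.53], 0.01], [[-0.01, 0.01, 0.52], 0.01], [[-0.01, 0.01, 0.52], 0.01], [[-0.01, 0.01, 0.53], 0.02], [[-0.01, 0.0, 0.52], 0.01]]
-> [0.4959 0.003  0.0021] 86.0 max 0.53 0.02
```

Emit:
{"method": "play_rows", "body": {"motion": [[0.6,[-0.05,0.02,0.8],0.1],[0.6,[-0.05,0.02,0.8],0.1],[0.6,[0,0,0.8],0],[0.6,[0,0,0.8],0],[0.6,[0,0,0.8],0]]}}

```text
time_s: 5.72
tcp_pos: [0.495, 0.0022, 0.0389]
tool_rot: [0.734, 0.679, -0.0, 0.0]
force: [-0.4, -0.3, -0.2]
grip_width: 0.0512
```

Emit:
{"method": "play_rows", "body": {"motion": [[0.6,[0,0,0.5],0],[0.6,[0,0,0.4],0],[0.6,[0,0,0.3],0],[0.6,[0,0,0],0],[0.6,[0,0,0],0]]}}

```text
time_s: 6.35
tcp_pos: [0.4958, 0.0032, 0.004]
tool_rot: [0.734, 0.68, 0.0, 0.0]
force: [0.6, -0.7, -0.1]
grip_width: 0.0513
```

Emit:
{"method": "play_rows", "body": {"motion": [[0,[0,0,0.05],0],[0,[0,0,0],0],[0,[0,0,0],0],[0,[0,0,0],0],[0,[0,0,0],0]], "newtons": 40}}

```text
time_s: 6.98
tcp_pos: [0.4959, 0.0031, 0.0025]
tool_rot: [0.734, 0.68, 0.0, 0.001]
force: [0.2, 0.0, 4.4]
grip_width: 0.0238
```

Emit:
{"method": "play_rows", "body": {"motion": [[0,[0,0,-0.2],0],[0,[0,0,-0.6],0],[0,[0,0,-0.9],0],[0,[0,0,-0.9],0],[0,[0,0,-0.4],0]]}}

```text
time_s: 7.6
tcp_pos: [0.4965, 0.003, 0.0945]
tool_rot: [0.734, 0.68, 0.001, 0.001]
force: [1.5, -0.2, -0.8]
grip_width: 0.0234
```

```bash
python3 -c "
from plan import *
plan([([.513,.380,.085],87.4,15),([.513,.380,.0155],87.4,5)])"
```

```text
[[[0.84, -0.03, 0.02], -0.02], [[0.84, -0.02, 0.02], -0.03], [[0.83, -0.03, 0.02], -0.02], [[0.84, -0.02, 0.02], -0.02], [[0.84, -0.02, 0.03], -0.03]]
[[[0.84, -0.02, 0.02], -0.02], [[0.84, -0.02, 0.02], -0.03], [[0.84, -0.01, 0.02], -0.02], [[0.83, -0.01, 0.02], -0.02], [[0.84, -0.02, 0.02], -0.03]]
[[[0.84, -0.01, 0.02], -0.02], [[0.84, -0.0, 0.02], -0.02], [[0.84, -0.01, 0.02], -0.03], [[0.84, -0.0, 0.03], -0.02], [[0.83, -0.01, 0.02], -0.02]]
-> [0.5129 0.3799 0.0849] 87.4 max 0.84 0.03
[[[0.0, 0.0, 0.46], -0.0], [[0.0, 0.0, 0.47], -0.0], [[0.0, 0.0, 0.46], -0.0], [[0.0, 0.0, 0.46], -0.0], [[0.0, 0.0, 0.46], -0.0]]
-> [0.5129 0.3799 0.0156] 87.4 max 0.47 0.0
```

Emit:
{"method": "play_rows", "body": {"motion": [[0,[0.84,-0.03,0],0],[0,[0.84,-0.02,0],-0.1],[0,[0.84,-0.03,0],0],[0,[0.84,-0.02,0],-0.1],[0,[0.84,-0.02,0],0]]}}

```text
time_s: 8.22
tcp_pos: [0.4998, 0.1299, 0.0915]
tool_rot: [0.728, 0.686, -0.0, -0.0]
force: [-0.5, -0.1, -0.5]
grip_width: 0.0239
```

Emit:
{"method": "play_rows", "body": {"motion": [[0,[0.84,-0.02,0],0],[0,[0.84,-0.02,0],-0.1],[0,[0.84,-0.01,0],0],[0,[0.84,-0.02,0],0],[0,[0.84,-0.02,0],0]]}}

```text
time_s: 8.85
tcp_pos: [0.5039, 0.2558, 0.0914]
tool_rot: [0.725, 0.689, -0.001, -0.0]
force: [-0.3, -0.4, -1.1]
grip_width: 0.0238
```

Emit:
{"method": "play_rows", "body": {"motion": [[0,[0.84,-0.01,0],0],[0,[0.84,-0.01,0],0],[0,[0.84,-0.01,0],0],[0,[0.84,0,0],0],[0,[0.84,0,0],0]]}}

```text
time_s: 9.48
tcp_pos: [0.5093, 0.3815, 0.0912]
tool_rot: [0.725, 0.689, -0.001, -0.0]
force: [-0.2, 0.2, -0.8]
grip_width: 0.0234
```

Emit:
{"method": "play_rows", "body": {"motion": [[0,[0,0,0.2],0],[0,[0,0,0.6],0],[0,[0,0,0.6],0],[0,[0,0,0.4],0],[0,[0,0,0],0]]}}

```text
time_s: 10.1
tcp_pos: [0.5084, 0.3796, 0.0353]
tool_rot: [0.725, 0.689, -0.002, -0.0]
force: [-0.7, 0.0, -0.8]
grip_width: 0.0235
```

Emit:
{"method": "play_rows", "body": {"motion": [[0,[0,0.15,0.3],0],[0,[0,0,0.25],0],[0,[0,0,0.1],0],[0,[0,0,0],0],[0,[0,0,0],0]]}}

```text
time_s: 10.72
tcp_pos: [0.5144, 0.3809, 0.0186]
tool_rot: [0.725, 0.689, 0.0, 0.0]
force: [-0.9, -0.3, -0.6]
grip_width: 0.0235
```

```bash
python3 - <<'E'
from plan import *
o,pp,R=state();print(pp,phi(R),R[:,2],o["force"])
p=robot.read_camera("wrist"); cv2.imwrite("pics/w2.png",p["img"])
p=robot.read_camera("scene"); cv2.imwrite("pics/s2.png",p["img"])
E
```

```text
[0.51442334 0.38094524 0.01864006] 87.13897759057818 [ 4.25424251e-04  2.53734393e-04 -9.99999877e-01] [-0.87088129 -0.33566918 -0.60378745]
```

View pics/w2.png

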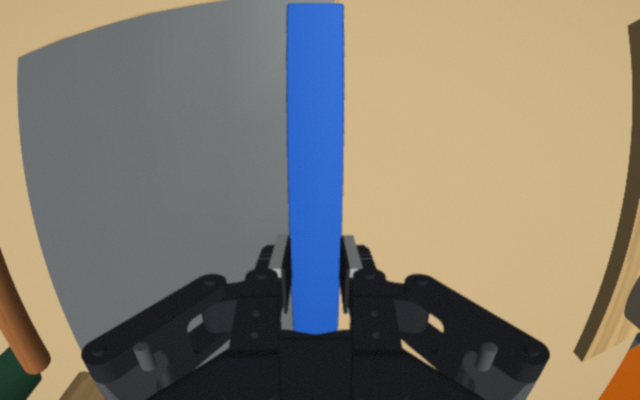

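View pics/s2.png

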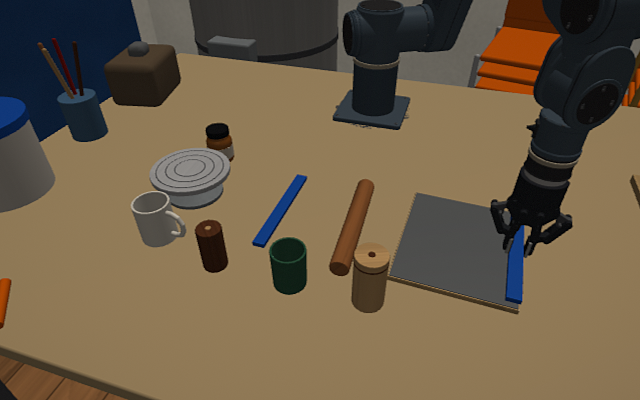

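The strip is still held (columns 288–343), its outer side about over the board's edge. I'll move it about 3 mm inward, lower it and release.

Emit:
{"method": "play_rows", "body": {"motion": [[0,[-0.1,0,0],0],[0,[0,0,0.08],0],[0,[0,0,0.06],0],[0,[0,0,0],0],[0,[0,0,0],0]]}}

```text
time_s: 11.45
tcp_pos: [0.5142, 0.3777, 0.0145]
tool_rot: [0.725, 0.689, -0.0, 0.0]
force: [-1.9, -2.4, 2.3]
grip_width: 0.0234
```

Emit:
{"method": "play_rows", "body": {"motion": [[0.3,[0,0,0],0],[0.5,[0,0,0],0],[0.6,[0,0,0],0],[0.6,[0,0,-0.3],0],[0.6,[0,0,-0.9],0]]}}

```text
time_s: 12.08
tcp_pos: [0.5127, 0.3769, 0.0487]
tool_rot: [0.725, 0.689, -0.002, -0.001]
force: [0.7, 1.1, 0.8]
grip_width: 0.0514
```

Emit:
{"method": "play_rows", "body": {"motion": [[0.6,[-0.5,0,-1],0],[0.6,[-0.9,0,-1],0],[0.6,[-0.9,0,-0.8],0],[0.6,[-0.9,0,0],0],[0.6,[-0.9,0,0],0]]}}

```text
time_s: 12.7
tcp_pos: [0.5086, 0.2543, 0.1358]
tool_rot: [0.725, 0.689, 0.001, 0.001]
force: [0.6, 0.0, -0.6]
grip_width: 0.0512
```

```bash
cat > b.py <<'E'
import sys
from plan import *
o,pp,R=state();print("TCP",pp.round(4),round(phi(R),1))
def meas(views,names,fn=None):
  for n in views:
    p=robot.read_camera(n); cv2.imwrite(f"pics/{fn}_{n}.png",p["img"]); C,ok=(wcloud if n=="wrist" else cloud)(p)
    for nm in names:
      for t in robot.trace(nm,p)[:3]:
        if t["conf"]<.3: continue
        m=(cv2.erode(t["region"].astype(np.uint8),np.ones((3,3)))>0)&ok; P=C[m]
        if len(P)<10: continue
        zt=np.percentile(P[:,2],80);T=P[abs(P[:,2]-zt)<.006]
        r=cv2.minAreaRect((T[:,:2]*1000).astype(np.float32))
        print(n,nm,round(t["conf"],2),len(P),"z %.4f"%zt,"rect",[round(float(x),1) for x in(*r[0],*r[1],r[2])])
meas(sys.argv[2].split(","),sys.argv[3].split(","),sys.argv[1])
E
python3 b.py a3 wrist,scene,side guide_a,board
```

```text
TCP [0.5086 0.2543 0.1358] 87.1
wrist guide_a 0.9 2459 z 0.0103 rect [505.5, -81.5, 26.1, 236.4, 89.2]
wrist guide_a 0.68 5567 z 0.0223 rect [504.0, 377.7, 25.9, 215.6, 87.1]
wrist board 0.87 48474 z 0.0124 rect [508.7, 281.4, 217.0, 257.6, 87.1]
scene guide_a 0.79 1116 z 0.0243 rect [518.8, 377.7, 24.2, 236.0, 87.8]
scene board 0.69 9589 z 0.0143 rect [513.1, 284.6, 214.8, 257.6, 87.1]
side guide_a 0.97 978 z 0.0226 rect [512.3, 379.6, 24.3, 240.9, 87.1]
side board 0.64 6750 z 0.0126 rect [503.3, 285.7, 217.1, 255.6, 87.5]
```

View pics/a3_wrist.png

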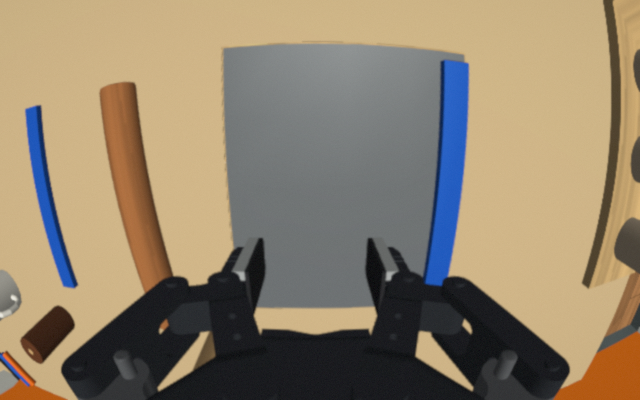

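Strip 1 lies flat on the board (z 0.022), about 94 mm off the midline with 2.9° yaw, matching the board. Next is strip 2, seen at (45,195).

```bash
python3 -c "
from plan import *
plan([([.507,-.081,.11],88.8,15),([.507,-.081,.0025],88.8,10)])"
```

```text
[[[-0.75, 0.03, 0.05], -0.02], [[-0.75, 0.04, 0.06], -0.02], [[-0.74, 0.03, 0.05], -0.02], [[-0.75, 0.03, 0.05], -0.03], [[-0.75, 0.03, 0.06], -0.02]]
[[[-0.75, 0.03, 0.05], -0.02], [[-0.74, 0.02, 0.05], -0.02], [[-0.75, 0.03, 0.06], -0.02], [[-0.75, 0.02, 0.05], -0.02], [[-0.75, 0.02, 0.05], -0.02]]
[[[-0.75, 0.02, 0.06], -0.03], [[-0.74, 0.02, 0.05], -0.02], [[-0.75, 0.02, 0.05], -0.02], [[-0.75, 0.02, 0.06], -0.02], [[-0.75, 0.01, 0.05], -0.02]]
-> [ 0.507  -0.0811  0.11  ] 88.8 max 0.75 0.03
[[[0.0, 0.0, 0.36], -0.0], [[0.0, 0.0, 0.36], -0.0], [[0.0, 0.0, 0.36], -0.0], [[0.0, 0.0, 0.35], -0.0], [[0.0, 0.0, 0.36], -0.0]]
[[[0.0, 0.0, 0.36], -0.0], [[0.0, 0.0, 0.36], -0.0], [[0.0, 0.0, 0.36], -0.0], [[0.0, 0.0, 0.36], -0.0], [[0.0, 0.0, 0.35], -0.0]]
-> [ 0.507  -0.0811  0.0026] 88.8 max 0.36 0.0
```

Emit:
{"method": "play_rows", "body": {"motion": [[0.6,[-0.75,0.03,0.05],0],[0.6,[-0.75,0.03,0.05],0],[0.6,[-0.75,0.03,0.05],-0.1],[0.6,[-0.75,0.03,0.05],0],[0.6,[-0.75,0.03,0.05],0]]}}

```text
time_s: 13.78
tcp_pos: [0.5073, 0.1422, 0.1265]
tool_rot: [0.721, 0.693, 0.0, -0.0]
force: [-0.0, 0.5, -0.2]
grip_width: 0.0512
```

Emit:
{"method": "play_rows", "body": {"motion": [[0.6,[-0.75,0.03,0.05],0],[0.6,[-0.75,0.03,0.05],-0.1],[0.6,[-0.75,0.03,0.05],0],[0.6,[-0.75,0.02,0.05],0],[0.6,[-0.75,0.02,0.05],-0.1]]}}

```text
time_s: 14.4
tcp_pos: [0.5072, 0.0296, 0.119]
tool_rot: [0.715, 0.699, 0.0, -0.0]
force: [-0.7, -0.5, 0.3]
grip_width: 0.0512
```

Emit:
{"method": "play_rows", "body": {"motion": [[0.6,[-0.75,0.02,0.05],0],[0.6,[-0.75,0.02,0.05],0],[0.6,[-0.75,0.02,0.05],0],[0.6,[-0.75,0.02,0.05],0],[0.6,[-0.75,0.01,0.05],0]]}}

```text
time_s: 15.02
tcp_pos: [0.5074, -0.083, 0.1115]
tool_rot: [0.715, 0.699, 0.0, -0.0]
force: [1.3, 0.2, -0.0]
grip_width: 0.0516
```

Emit:
{"method": "play_rows", "body": {"motion": [[0.6,[0,0,0.5],0],[0.6,[0,0,0.7],0],[0.6,[0,0,0.7],0],[0.6,[0,0,0.5],0],[0.6,[0,0,0.3],0]]}}

```text
time_s: 15.65
tcp_pos: [0.5064, -0.0818, 0.0291]
tool_rot: [0.715, 0.699, -0.0, -0.001]
force: [-0.4, 0.0, 0.5]
grip_width: 0.0509
```

```bash
python3 b.py a4 wrist guide_a; python3 -c "
from plan import *
plan([([.507,-.081,.0025],88.8,5)])"
```

```text
TCP [ 0.5064 -0.0818  0.0291] 88.7
wrist guide_a 0.69 13506 z 0.0104 rect [482.3, -83.1, 24.7, 190.5, 88.6]
[[[0.01, 0.01, 0.18], -0.01], [[0.0, 0.0, 0.18], -0.0], [[0.01, 0.01, 0.18], -0.01], [[0.01, 0.0, 0.17], -0.0], [[0.01, 0.01, 0.18], -0.01]]
-> [ 0.5071 -0.0809  0.0026] 88.8 max 0.18 0.01
```

Emit:
{"method": "play_rows", "body": {"motion": [[0.6,[0,0,0.3],0],[0.6,[0,0,0.3],0],[0.6,[0,0,0.2],0],[0.6,[0,0,0.05],0],[0.6,[0,0,0],0]]}}

```text
time_s: 16.38
tcp_pos: [0.5071, -0.0828, 0.005]
tool_rot: [0.716, 0.699, -0.0, -0.0]
force: [-0.3, -0.2, 1.2]
grip_width: 0.0513
```

Emit:
{"method": "play_rows", "body": {"motion": [[0,[0,0,0],0],[0,[0,0,0],0],[0,[0,0,0],0],[0,[0,0,0],0],[0,[0,0,0],0]]}}

```text
time_s: 17.0
tcp_pos: [0.5076, -0.0829, 0.0057]
tool_rot: [0.716, 0.699, 0.0, 0.001]
force: [0.2, -0.6, 3.6]
grip_width: 0.0233
```

Emit:
{"method": "play_rows", "body": {"motion": [[0,[0,0,-0.2],0],[0,[0,0,-0.6],0],[0,[0,0,-0.9],0],[0,[0,0,-0.9],0],[0,[0,0,-0.4],0]]}}

```text
time_s: 17.62
tcp_pos: [0.5084, -0.0832, 0.0979]
tool_rot: [0.715, 0.699, 0.001, 0.002]
force: [1.0, 0.3, -0.9]
grip_width: 0.0231
```

```bash
python3 -c "
from plan import *
plan([([.504,.190,.085],87.2,15)])"
```

```text
[[[0.61, -0.02, 0.03], 0.02], [[0.6, -0.03, 0.03], 0.02], [[0.61, -0.03, 0.03], 0.02], [[0.61, -0.02, 0.02], 0.02], [[0.6, -0.03, 0.03], 0.02]]
[[[0.61, -0.03, 0.03], 0.01], [[0.61, -0.03, 0.03], 0.02], [[0.6, -0.03, 0.03], 0.02], [[0.61, -0.04, 0.03], 0.02], [[0.6, -0.03, 0.03], 0.02]]
[[[0.61, -0.03, 0.03], 0.02], [[0.61, -0.04, 0.02], 0.02], [[0.6, -0.04, 0.03], 0.02], [[0.61, -0.03, 0.03], 0.02], [[0.6, -0.04, 0.03], 0.02]]
-> [0.504  0.1899 0.085 ] 87.2 max 0.61 0.02
```

Emit:
{"method": "play_rows", "body": {"motion": [[0,[0.6,-0.02,0],0],[0,[0.6,-0.03,0],0.1],[0,[0.6,-0.03,0],0],[0,[0.6,-0.03,0],0],[0,[0.6,-0.03,0],0.1]]}}

```text
time_s: 18.25
tcp_pos: [0.505, 0.0089, 0.0945]
tool_rot: [0.721, 0.692, -0.0, -0.0]
force: [0.1, -0.2, -1.6]
grip_width: 0.023
```

Emit:
{"method": "play_rows", "body": {"motion": [[0,[0.6,-0.03,0],0],[0,[0.6,-0.03,0],0],[0,[0.6,-0.03,0],0.1],[0,[0.6,-0.03,0],0],[0,[0.6,-0.03,0],0]]}}

```text
time_s: 18.88
tcp_pos: [0.505, 0.0987, 0.0951]
tool_rot: [0.725, 0.689, 0.0, 0.0]
force: [-1.0, 0.5, -1.0]
grip_width: 0.0237
```

Emit:
{"method": "play_rows", "body": {"motion": [[0,[0.6,-0.04,0],0],[0,[0.6,-0.04,0],0],[0,[0.6,-0.04,0],0],[0,[0.6,-0.04,0],0],[0,[0.6,-0.03,0],0]]}}

```text
time_s: 19.5
tcp_pos: [0.5038, 0.1888, 0.0951]
tool_rot: [0.725, 0.689, -0.0, 0.0]
force: [-0.8, 0.5, -1.0]
grip_width: 0.023
```

Emit:
{"method": "play_rows", "body": {"motion": [[0,[0,0,0.5],0],[0,[0,0,0.7],0],[0,[0,0,0.6],0],[0,[0,0,0.4],0],[0,[0,0,0],0]]}}

```text
time_s: 20.12
tcp_pos: [0.5026, 0.187, 0.0274]
tool_rot: [0.725, 0.689, -0.001, -0.001]
force: [0.2, -0.2, -0.5]
grip_width: 0.0234
```

```bash
python3 b.py a5 wrist guide_a,board; python3 -c "
from plan import *
plan([([.5045,.190,.0165],87.2,5)])"
```

```text
TCP [0.5026 0.187  0.0274] 87.1
wrist guide_a 0.74 6879 z 0.0221 rect [506.9, 377.4, 28.4, 221.8, 87.5]
wrist guide_a 0.67 16180 z 0.0322 rect [467.5, 188.7, 24.5, 172.1, 87.1]
wrist board 0.8 61179 z 0.0123 rect [490.9, 296.2, 187.9, 221.2, 87.3]
[[[0.02, -0.0, 0.09], -0.0], [[0.01, -0.0, 0.09], -0.01], [[0.02, -0.0, 0.09], 0.0], [[0.01, -0.01, 0.09], -0.0], [[0.02, 0.0, 0.09], -0.01]]
-> [0.5044 0.1901 0.0164] 87.2 max 0.09 0.01
```

View pics/a5_wrist.png

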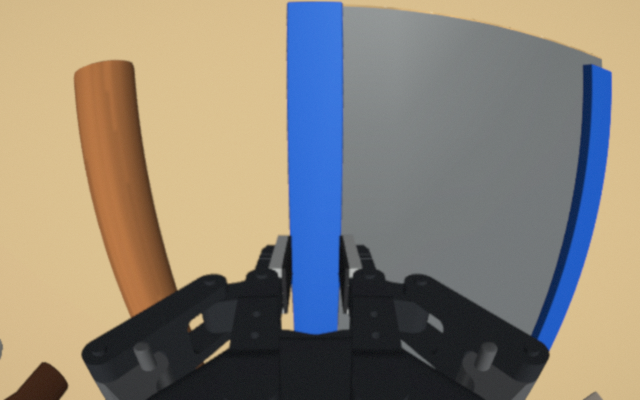

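Emit:
{"method": "play_rows", "body": {"motion": [[0,[0.05,0,0.1],0],[0,[0,0,0.1],0],[0,[0,0,0.08],0],[0,[0,0,0.04],0],[0,[0,0,0],0]]}}

```text
time_s: 20.9
tcp_pos: [0.5038, 0.1891, 0.0193]
tool_rot: [0.725, 0.689, -0.0, -0.0]
force: [0.2, -0.2, -0.8]
grip_width: 0.023
```

Emit:
{"method": "play_rows", "body": {"motion": [[0.3,[0,0,0],0],[0.5,[0,0,0],0],[0.6,[0,0,0],0],[0.6,[0,0,-0.3],0],[0.6,[0,0,-0.9],0]]}}

```text
time_s: 21.52
tcp_pos: [0.5024, 0.1887, 0.0546]
tool_rot: [0.725, 0.689, -0.002, -0.001]
force: [1.2, 0.0, -0.7]
grip_width: 0.0514
```

Emit:
{"method": "play_rows", "body": {"motion": [[0.75,[-0.5,0,-0.8],0],[0.75,[-0.8,0,-0.8],0],[0.75,[-0.8,0,-0.6],0],[0.75,[-0.6,0,0],0],[0.75,[-0.4,0,0],0]]}}

```text
time_s: 22.15
tcp_pos: [0.499, 0.0954, 0.1212]
tool_rot: [0.725, 0.689, -0.0, -0.0]
force: [1.2, 0.5, 0.7]
grip_width: 0.0641
```

```bash
python3 b.py a6 wrist,scene,side guide_a,board,roller
```

```text
TCP [0.499  0.0954 0.1212] 87.1
wrist guide_a 0.71 3661 z 0.0221 rect [514.6, 377.2, 28.6, 238.5, 87.3]
wrist guide_a 0.65 5832 z 0.0223 rect [479.3, 189.8, 25.5, 192.4, 87.3]
wrist board 0.68 28422 z 0.0123 rect [504.7, 273.1, 211.8, 254.6, 84.6]
wrist roller 0.96 11245 z 0.0372 rect [511.8, 77.4, 235.3, 30.5, 2.4]
scene guide_a 0.96 907 z 0.0245 rect [504.9, 191.1, 22.3, 238.0, 86.7]
scene guide_a 0.71 1214 z 0.0243 rect [517.3, 378.3, 23.6, 239.8, 87.0]
scene board 0.9 8480 z 0.0144 rect [512.5, 283.7, 215.1, 258.0, 87.3]
scene roller 0.76 1696 z 0.0388 rect [526.2, 80.1, 256.0, 31.0, 2.3]
scene roller 0.54 3451 z 0.0679 rect [511.6, -287.8, 163.7, 162.4, 42.2]
scene roller 0.53 2066 z 0.1111 rect [691.9, 146.7, 53.3, 52.2, 62.3]
side guide_a 0.82 684 z 0.0223 rect [498.9, 192.0, 23.8, 238.9, 87.6]
side board 0.69 5878 z 0.0126 rect [505.0, 286.2, 215.1, 257.4, 87.3]
side roller 0.79 1079 z 0.0361 rect [517.8, 85.0, 256.0, 25.9, 3.2]
```

View pics/a6_wrist.png

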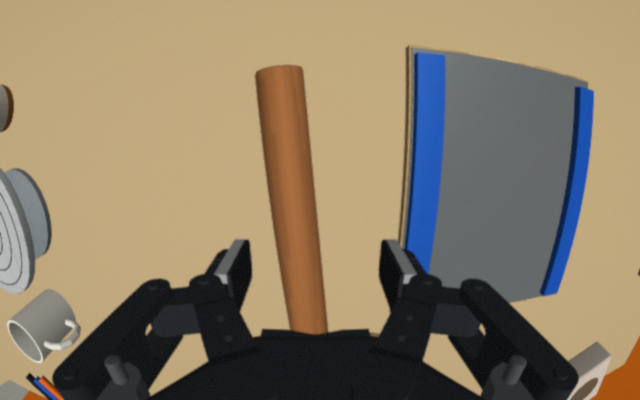

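View pics/a6_scene.png

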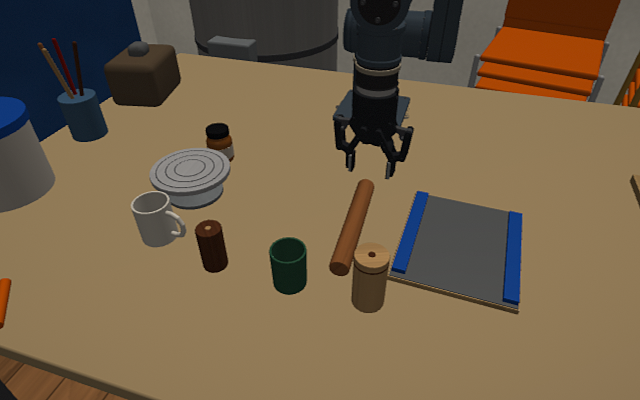

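Both strips are flat and lie 93–94 mm either side of the midline. Now the pin.

```bash
python3 -c "
from plan import *
plan([([.521,.081,.06],92.6,5),([.521,.081,.005],92.6,5)])"
```

```text
[[[-0.1, 0.15, 0.41], -0.22], [[-0.1, 0.15, 0.41], -0.22], [[-0.1, 0.14, 0.41], -0.21], [[-0.1, 0.15, 0.41], -0.22], [[-0.11, 0.14, 0.41], -0.22]]
-> [0.521  0.081  0.0599] 92.6 max 0.41 0.22
[[[0.0, -0.0, 0.37], 0.0], [[0.0, -0.0, 0.36], 0.0], [[0.0, -0.0, 0.37], 0.0], [[0.0, -0.0, 0.36], 0.0], [[0.0, -0.0, 0.37], 0.0]]
-> [0.521 0.081 0.005] 92.6 max 0.37 0.0
```

Emit:
{"method": "play_rows", "body": {"motion": [[0.75,[-0.1,0.15,0.4],-0.2],[0.75,[-0.1,0.15,0.4],-0.2],[0.75,[-0.1,0.15,0.4],-0.2],[0.75,[-0.1,0.15,0.4],-0.25],[0.75,[-0.1,0.15,0.4],-0.25]]}}

```text
time_s: 23.38
tcp_pos: [0.5217, 0.0806, 0.0603]
tool_rot: [0.69, 0.724, -0.0, -0.0]
force: [-0.3, 0.3, -0.2]
grip_width: 0.0638
```

Emit:
{"method": "play_rows", "body": {"motion": [[0.75,[0,0,0.5],0],[0.75,[0,0,0.5],0],[0.75,[0,0,0.5],0],[0.75,[0,0,0.3],0],[0.75,[0,0,0.05],0]]}}

```text
time_s: 24.0
tcp_pos: [0.5208, 0.081, 0.005]
tool_rot: [0.691, 0.723, -0.001, -0.001]
force: [0.5, -0.8, -0.2]
grip_width: 0.0641
```

Emit:
{"method": "play_rows", "body": {"motion": [[0.3,[0,0,0],0],[0,[0,0,0],0],[0,[0,0,0],0],[0,[0,0,0],0],[0,[0,0,0],0]]}}

```text
time_s: 24.62
tcp_pos: [0.5225, 0.0807, 0.007]
tool_rot: [0.691, 0.723, 0.001, 0.001]
force: [0.1, -1.2, 4.9]
grip_width: 0.0369
```

Emit:
{"method": "play_rows", "body": {"motion": [[0,[0,0,-0.2],0],[0,[0,0,-0.6],0],[0,[0,0,-0.9],0],[0,[0,0,-0.9],0],[0,[0,0,-0.6],0]]}}

```text
time_s: 25.25
tcp_pos: [0.5221, 0.0811, 0.104]
tool_rot: [0.691, 0.723, 0.001, 0.0]
force: [1.0, 0.6, -2.5]
grip_width: 0.037
```

```bash
python3 -c "
from plan import *
print(phi(state()[2]))
plan([([.509,.284,.12],177.2,20)])"
```

```text
92.64048747676765
[[[0.34, -0.01, -0.03], -0.85], [[0.34, 0.02, -0.02], -0.84], [[0.33, 0.05, -0.03], -0.85], [[0.33, 0.06, -0.03], -0.84], [[0.33, 0.1, -0.02], -0.85]]
[[[0.32, 0.11, -0.03], -0.84], [[0.31, 0.14, -0.03], -0.85], [[0.29, 0.17, -0.02], -0.84], [[0.29, 0.18, -0.03], -0.85], [[0.27, 0.2, -0.03], -0.85]]
[[[0.25, 0.23, -0.02], -0.84], [[0.24, 0.24, -0.03], -0.85], [[0.22, 0.26, -0.03], -0.84], [[0.2, 0.27, -0.02], -0.85], [[0.18, 0.29, -0.03], -0.84]]
[[[0.16, 0.3, -0.03], -0.85], [[0.13, 0.31, -0.02], -0.85], [[0.11, 0.32, -0.03], -0.84], [[0.09, 0.33, -0.03], -0.85], [[0.06, 0.33, -0.02], -0.84]]
-> [0.5091 0.284  0.1199] 177.2 max 0.34 0.85
```

Emit:
{"method": "play_rows", "body": {"motion": [[0,[0,0,-0.5],0],[0,[0,0,-0.5],0],[0,[0,0,-0.5],-0.5],[0,[0,0,0],-0.9],[0,[0,0,0],-0.9]]}}

```text
time_s: 25.88
tcp_pos: [0.5214, 0.0809, 0.1472]
tool_rot: [0.614, 0.789, -0.0, -0.0]
force: [0.2, -0.6, -1.7]
grip_width: 0.0368
```

```bash
python3 -c "
from plan import *
print(phi(state()[2]))
plan([([.509,.284,.14],177.2,20)])"
```

```text
104.27648837358267
[[[0.33, 0.06, 0.01], -0.73], [[0.33, 0.09, 0.01], -0.73], [[0.32, 0.1, 0.02], -0.73], [[0.32, 0.13, 0.01], -0.73], [[0.31, 0.14, 0.01], -0.73]]
[[[0.29, 0.17, 0.01], -0.73], [[0.29, 0.18, 0.01], -0.72], [[0.27, 0.2, 0.02], -0.73], [[0.26, 0.22, 0.01], -0.73], [[0.25, 0.23, 0.01], -0.73]]
[[[0.23, 0.25, 0.01], -0.73], [[0.21, 0.27, 0.01], -0.73], [[0.2, 0.27, 0.02], -0.73], [[0.18, 0.29, 0.01], -0.73], [[0.16, 0.3, 0.01], -0.73]]
[[[0.14, 0.31, 0.01], -0.73], [[0.12, 0.31, 0.01], -0.73], [[0.1, 0.33, 0.02], -0.73], [[0.08, 0.33, 0.01], -0.73], [[0.06, 0.33, 0.01], -0.72]]
-> [0.5089 0.284  0.14  ] 177.2 max 0.33 0.73
```

Emit:
{"method": "play_rows", "body": {"motion": [[0,[0.33,0.06,0],-0.73],[0,[0.33,0.09,0],-0.73],[0,[0.32,0.1,0],-0.73],[0,[0.32,0.13,0],-0.73],[0,[0.31,0.14,0],-0.73]]}}

```text
time_s: 26.5
tcp_pos: [0.5179, 0.132, 0.1467]
tool_rot: [0.481, 0.877, -0.0, -0.001]
force: [0.7, 0.2, -1.2]
grip_width: 0.0369
```

Emit:
{"method": "play_rows", "body": {"motion": [[0,[0.29,0.17,0],-0.73],[0,[0.29,0.18,0],-0.73],[0,[0.27,0.2,0],-0.73],[0,[0.26,0.22,0],-0.73],[0,[0.25,0.23,0],-0.73]]}}

```text
time_s: 27.12
tcp_pos: [0.5149, 0.1828, 0.1467]
tool_rot: [0.336, 0.942, -0.0, -0.001]
force: [0.1, 0.5, -3.1]
grip_width: 0.0374
```

Emit:
{"method": "play_rows", "body": {"motion": [[0,[0.23,0.25,0],-0.73],[0,[0.21,0.27,0],-0.73],[0,[0.2,0.27,0],-0.73],[0,[0.18,0.29,0],-0.73],[0,[0.16,0.3,0],-0.73]]}}

```text
time_s: 27.75
tcp_pos: [0.512, 0.2336, 0.1467]
tool_rot: [0.182, 0.983, -0.0, -0.001]
force: [0.1, -0.8, -2.5]
grip_width: 0.037
```

Emit:
{"method": "play_rows", "body": {"motion": [[0,[0.14,0.31,0],-0.73],[0,[0.12,0.31,0],-0.73],[0,[0.1,0.33,0.2],-0.73],[0,[0.08,0.33,0.3],-0.73],[0,[0.06,0.33,0.4],-0.72]]}}

```text
time_s: 28.38
tcp_pos: [0.5093, 0.2843, 0.1197]
tool_rot: [0.024, 1.0, -0.0, -0.0]
force: [0.1, -0.4, -2.8]
grip_width: 0.0371
```

```bash
python3 b.py a7 wrist,scene roller,board,guide_a;python3 -c "
from plan import *
plan([([.509,.284,.029],177.2,10)])"
```

```text
TCP [0.5093 0.2843 0.1197] 177.2
wrist roller 0.77 27841 z 0.1501 rect [507.2, 242.2, 143.4, 30.1, 87.0]
wrist board 0.66 31217 z 0.0124 rect [509.0, 270.6, 189.3, 257.5, 86.6]
wrist board 0.38 27855 z 0.1501 rect [507.2, 242.2, 143.4, 30.1, 87.0]
wrist guide_a 0.93 105 z 0.0207 rect [514.4, 375.2, 22.0, 202.5, 87.2]
wrist guide_a 0.72 5708 z 0.0225 rect [502.4, 189.6, 24.6, 239.4, 87.3]
scene roller 0.62 2617 z 0.1501 rect [516.3, 286.5, 253.4, 24.0, 86.5]
scene board 0.6 8448 z 0.0144 rect [513.4, 285.2, 213.6, 257.0, 86.5]
scene guide_a 0.88 1269 z 0.0243 rect [517.8, 378.7, 25.4, 238.4, 87.2]
scene guide_a 0.78 963 z 0.0244 rect [507.6, 190.4, 23.7, 234.4, 87.4]
scene guide_a 0.74 1143 z 0.0909 rect [694.2, -139.2, 41.2, 41.7, 79.6]
[[[0.0, 0.0, 0.31], -0.0], [[0.01, 0.0, 0.3], -0.01], [[-0.0, 0.0, 0.31], -0.0], [[0.0, 0.0, 0.3], -0.0], [[0.01, 0.0, 0.31], -0.01]]
[[[-0.0, 0.0, 0.31], -0.0], [[0.0, 0.0, 0.3], -0.0], [[0.0, 0.0, 0.31], -0.01], [[0.01, 0.0, 0.3], -0.0], [[0.0, 0.01, 0.31], -0.0]]
-> [0.509  0.2841 0.029 ] 177.2 max 0.31 0.01
```

View pics/a7_wrist.png

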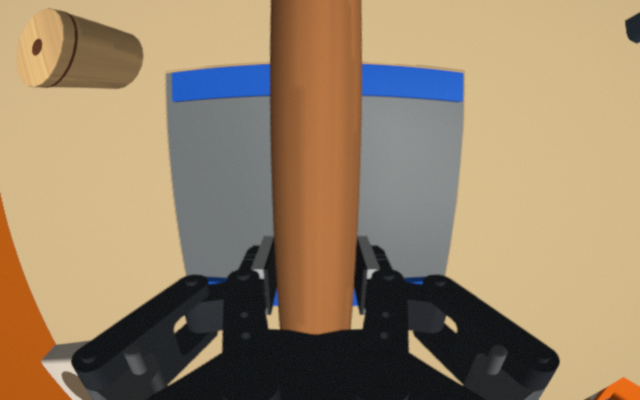

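Emit:
{"method": "play_rows", "body": {"motion": [[0,[0,0,0.4],0],[0,[0,0,0.7],0],[0,[0,0,0.7],0],[0,[0,0,0.6],0],[0,[0,0,0.3],0]]}}

```text
time_s: 29.4
tcp_pos: [0.5084, 0.2835, 0.0371]
tool_rot: [0.026, 1.0, -0.001, -0.001]
force: [-0.3, -0.0, -2.2]
grip_width: 0.0367
```

Emit:
{"method": "play_rows", "body": {"motion": [[0,[0,0,0.15],0],[0,[0,0,0.1],0],[0,[0,0,0.05],0],[0,[0,0,0],0],[0,[0,0,0],0]]}}

```text
time_s: 30.02
tcp_pos: [0.5098, 0.2842, 0.0305]
tool_rot: [0.025, 1.0, 0.0, 0.0]
force: [-0.3, 0.1, -2.4]
grip_width: 0.037
```

```bash
python3 b.py a8 scene,side,wrist roller
```

```text
TCP [0.5098 0.2842 0.0305] 177.1
scene roller 0.94 2276 z 0.0616 rect [516.7, 286.1, 254.3, 25.1, 86.9]
side roller 0.74 1362 z 0.0595 rect [501.6, 289.2, 254.1, 24.4, 86.5]
wrist roller 0.69 56946 z 0.0124 rect [508.0, 269.6, 192.2, 258.5, 87.3]
wrist roller 0.61 27556 z 0.0605 rect [507.2, 241.8, 143.5, 30.2, 87.3]
```

Emit:
{"method": "play_rows", "body": {"motion": [[0,[0,0,0.03],0],[0,[0,0,0.02],0],[0,[0,0,0],0],[0,[0,0,0],0],[0,[0,0,0],0]]}}

```text
time_s: 30.95
tcp_pos: [0.5095, 0.2841, 0.029]
tool_rot: [0.025, 1.0, 0.0, 0.0]
force: [-2.2, -0.9, 3.1]
grip_width: 0.0369
```

Emit:
{"method": "play_rows", "body": {"motion": [[0.45,[0,0,0],0],[0.5,[0,0,0],0],[0.55,[0,0,0],0],[0.65,[0,0,0],0],[0.7,[0,0,0],0]]}}

```text
time_s: 31.58
tcp_pos: [0.5095, 0.2841, 0.0285]
tool_rot: [0.025, 1.0, 0.0, 0.0]
force: [-0.7, 0.8, 0.5]
grip_width: 0.0595
```

Emit:
{"method": "play_rows", "body": {"motion": [[0.75,[0,0,-0.2],0],[0.75,[0,0,-0.7],0],[0.75,[0,0,-1],0],[0.85,[0,0,-1],0],[0.95,[0,0,-1],0]]}}

```text
time_s: 32.2
tcp_pos: [0.5095, 0.2841, 0.1471]
tool_rot: [0.025, 1.0, 0.0, 0.0]
force: [-0.5, 0.7, -0.3]
grip_width: 0.0813
```

```bash
python3 b.py a9 scene,side,wrist roller,former,slip_pot
```

```text
TCP [0.5095 0.2841 0.1471] 177.1
scene roller 0.84 2558 z 0.0601 rect [516.7, 286.4, 253.9, 26.4, 86.6]
scene former 0.85 2003 z 0.1111 rect [691.9, 145.7, 53.3, 50.6, 11.1]
scene slip_pot 0.83 1735 z 0.0734 rect [691.2, 7.3, 61.8, 57.4, 18.8]
side roller 0.64 1622 z 0.0582 rect [502.5, 288.0, 255.7, 24.4, 86.2]
side roller 0.32 663 z 0.0228 rect [509.7, 379.6, 22.6, 235.9, 87.0]
side former 0.69 56 z 0.1095 rect [671.5, 135.2, 12.4, 33.7, 64.7]
side former 0.4 650 z 0.0228 rect [510.6, 380.1, 22.5, 237.8, 87.4]
side slip_pot 0.85 593 z 0.0695 rect [688.1, 5.6, 52.2, 63.0, 52.9]
side slip_pot 0.75 462 z 0.0224 rect [493.5, 192.1, 23.5, 226.4, 87.5]
wrist roller 0.79 12736 z 0.0592 rect [510.4, 284.4, 254.9, 30.7, 86.7]
wrist former 0.68 6433 z 0.1097 rect [687.4, 145.2, 52.2, 55.0, 77.2]
```

View pics/a9_side.png

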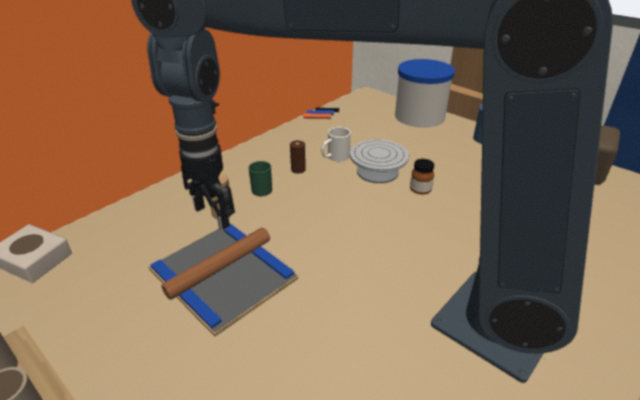

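The pin rests on both strips with its top at z 0.06. In the wrist view its centre is (0.510,0.284). Next is the pale former.

```bash
python3 -c "
from plan import *
plan([([.687,.1455,.147],177,10),([.687,.1455,.05],177,5)])"
```

```text
[[[-0.62, -0.43, -0.01], 0.0], [[-0.61, -0.43, -0.01], 0.0], [[-0.62, -0.43, -0.0], 0.0], [[-0.61, -0.43, -0.01], 0.01], [[-0.62, -0.43, -0.01], -0.0]]
[[[-0.62, -0.43, -0.01], -0.0], [[-0.61, -0.43, -0.01], 0.0], [[-0.62, -0.43, -0.01], 0.0], [[-0.62, -0.43, -0.0], 0.0], [[-0.61, -0.43, -0.01], 0.01]]
-> [0.6869 0.1455 0.147 ] 177.0 max 0.62 0.01
[[[-0.0, 0.0, 0.65], -0.0], [[-0.0, 0.0, 0.64], -0.0], [[-0.0, 0.0, 0.65], -0.0], [[-0.0, 0.0, 0.65], -0.0], [[-0.0, 0.0, 0.64], -0.0]]
-> [0.6869 0.1455 0.0501] 177.0 max 0.65 0.0
```

Emit:
{"method": "play_rows", "body": {"motion": [[1,[-0.62,-0.43,0],0],[1,[-0.62,-0.43,0],0],[1,[-0.61,-0.43,0],0],[1,[-0.61,-0.43,0],0],[1,[-0.62,-0.43,0],0]]}}

```text
time_s: 33.42
tcp_pos: [0.5999, 0.2135, 0.1454]
tool_rot: [0.026, 1.0, 0.0, 0.0]
force: [-0.4, -0.6, 0.1]
grip_width: 0.0854
```

Emit:
{"method": "play_rows", "body": {"motion": [[1,[-0.62,-0.43,0],0],[1,[-0.61,-0.43,0],0],[1,[-0.62,-0.43,0],0],[1,[-0.62,-0.43,0],0],[1,[-0.61,-0.43,0],0]]}}

```text
time_s: 34.05
tcp_pos: [0.6887, 0.1442, 0.1452]
tool_rot: [0.026, 1.0, -0.0, -0.0]
force: [1.1, 0.1, -0.9]
grip_width: 0.0851
```

```bash
python3 b.py a10 wrist,side,scene former,slip_pot,wheel
```

```text
TCP [0.6887 0.1442 0.1452] 177.0
wrist former 0.92 6957 z 0.1102 rect [688.7, 143.5, 54.3, 54.0, 67.1]
wrist slip_pot 0.88 4756 z 0.0739 rect [690.5, 13.8, 43.9, 61.4, 85.8]
side former 0.56 799 z 0.1060 rect [680.9, 150.4, 45.5, 45.5, 78.6]
side slip_pot 0.58 627 z 0.0700 rect [688.2, 4.9, 54.4, 63.8, 47.6]
side wheel 0.62 1226 z 0.0650 rect [524.9, -262.8, 97.9, 164.7, 47.2]
scene former 0.97 1915 z 0.1107 rect [694.5, 146.8, 46.4, 52.8, 25.5]
scene slip_pot 0.73 1668 z 0.0738 rect [693.2, 5.7, 60.4, 58.8, 46.2]
scene slip_pot 0.68 1875 z 0.1108 rect [694.0, 146.7, 47.2, 53.0, 28.3]
scene wheel 0.95 3433 z 0.0680 rect [510.5, -288.9, 165.7, 159.9, 48.0]
```

View pics/a10_wrist.png

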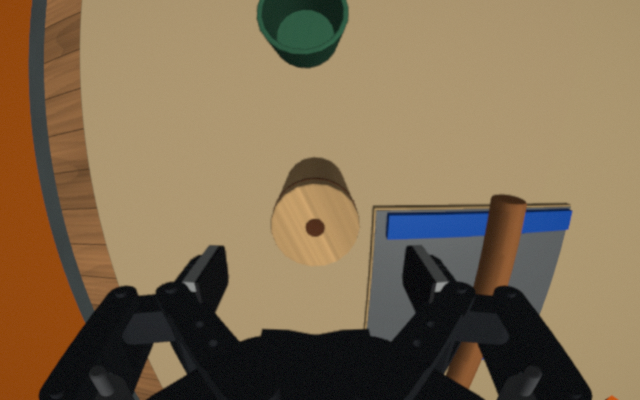

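The former's top, at (315,228), sits centred between the jaws at about (0.688,0.144). Descending on it.

Emit:
{"method": "play_rows", "body": {"motion": [[1,[0,0,0.4],0],[1,[0,0,0.8],0],[1,[0,0,0.9],0],[1,[0,0,0.7],0],[1,[0,0,0.3],0]]}}

```text
time_s: 35.28
tcp_pos: [0.6856, 0.1457, 0.0495]
tool_rot: [0.025, 1.0, -0.0, -0.002]
force: [-0.5, -0.7, 0.3]
grip_width: 0.0857
```

Emit:
{"method": "play_rows", "body": {"motion": [[0.8,[0,0,0],0],[0,[0,0,0],0],[0,[0,0,0],0],[0,[0,0,0],0],[0,[0,0,0],0]]}}

```text
time_s: 35.9
tcp_pos: [0.6882, 0.1458, 0.0537]
tool_rot: [0.025, 1.0, 0.0, 0.001]
force: [0.8, -1.0, 2.1]
grip_width: 0.0551
```

Emit:
{"method": "play_rows", "body": {"motion": [[0,[0,0,-0.2],0],[0,[0,0,-0.7],0],[0,[0,0,-1],0],[0,[0,0,-1],0],[0,[0,0,-1],0]]}}

```text
time_s: 36.52
tcp_pos: [0.6868, 0.1457, 0.1699]
tool_rot: [0.025, 1.0, -0.0, -0.001]
force: [0.2, -0.8, -2.1]
grip_width: 0.0548
```

```bash
python3 b.py a11 scene,side former,wheel; python3 -c "
from plan import *
plan([([.507,-.288,.195],177,20)])"
```

```text
TCP [0.6868 0.1457 0.1699] 177.1
scene former 0.68 1372 z 0.2052 rect [703.3, 166.6, 4.2, 24.6, 51.9]
scene wheel 0.51 1577 z 0.0727 rect [692.4, 6.3, 61.9, 54.3, 25.9]
side former 0.86 646 z 0.2078 rect [676.0, 168.3, 28.7, 7.7, 26.7]
side wheel 0.65 1172 z 0.0651 rect [523.0, -260.8, 96.4, 157.8, 49.1]
[[[0.26, -0.74, -0.05], 0.0], [[0.26, -0.73, -0.04], 0.0], [[0.27, -0.74, -0.05], 0.0], [[0.26, -0.74, -0.05], 0.0], [[0.26, -0.74, -0.04], 0.0]]
[[[0.26, -0.73, -0.05], 0.0], [[0.26, -0.74, -0.05], 0.01], [[0.26, -0.74, -0.04], -0.0], [[0.26, -0.73, -0.05], -0.0], [[0.27, -0.74, -0.05], -0.0]]
[[[0.26, -0.74, -0.04], -0.0], [[0.26, -0.74, -0.05], -0.0], [[0.26, -0.73, -0.05], 0.0], [[0.26, -0.74, -0.04], 0.0], [[0.26, -0.74, -0.05], 0.0]]
[[[0.26, -0.74, -0.05], 0.0], [[0.26, -0.73, -0.04], 0.0], [[0.27, -0.74, -0.05], 0.0], [[0.26, -0.74, -0.05], 0.01], [[0.26, -0.73, -0.04], -0.0]]
-> [ 0.5069 -0.2878  0.1949] 177.0 max 0.74 0.01
```

View pics/a11_scene.png

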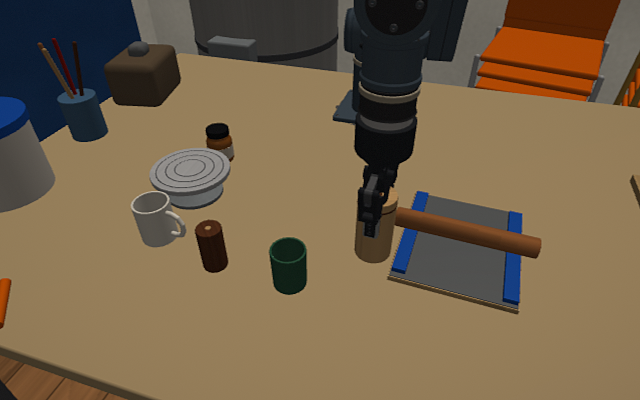

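Emit:
{"method": "play_rows", "body": {"motion": [[0,[0.26,-0.74,-0.1],0],[0,[0.26,-0.74,-0.1],0],[0,[0.26,-0.74,-0.1],0],[0,[0.26,-0.74,-0.1],0],[0,[0.26,-0.74,-0.1],0]]}}

```text
time_s: 37.45
tcp_pos: [0.6417, 0.0359, 0.1833]
tool_rot: [0.025, 1.0, 0.0, -0.001]
force: [0.7, 0.4, -2.3]
grip_width: 0.0549
```

Emit:
{"method": "play_rows", "body": {"motion": [[0,[0.26,-0.74,0],0],[0,[0.26,-0.74,0],0],[0,[0.26,-0.74,0],0],[0,[0.26,-0.74,0],0],[0,[0.26,-0.74,0],0]]}}

```text
time_s: 38.08
tcp_pos: [0.5975, -0.0734, 0.1845]
tool_rot: [0.026, 1.0, -0.0, 0.0]
force: [-0.1, -0.6, -1.4]
grip_width: 0.0553
```

Emit:
{"method": "play_rows", "body": {"motion": [[0,[0.26,-0.74,0],0],[0,[0.26,-0.74,0],0],[0,[0.26,-0.74,0],0],[0,[0.26,-0.74,0],0],[0,[0.26,-0.74,0],0]]}}

```text
time_s: 38.7
tcp_pos: [0.5528, -0.1822, 0.1845]
tool_rot: [0.026, 1.0, -0.0, 0.0]
force: [0.2, 0.6, -1.8]
grip_width: 0.0551
```

Emit:
{"method": "play_rows", "body": {"motion": [[0,[0.26,-0.73,0],0],[0,[0.26,-0.73,0],0],[0,[0.26,-0.73,0],0],[0,[0.26,-0.73,0],0],[0,[0.26,-0.73,0],0]]}}

```text
time_s: 39.33
tcp_pos: [0.5081, -0.2895, 0.1845]
tool_rot: [0.026, 1.0, -0.0, 0.0]
force: [0.7, -0.3, -1.1]
grip_width: 0.0549
```

```bash
python3 b.py a12 wrist,scene,side former,wheel,mug; python3 -c "
from plan import *
plan([([.507,-.288,.119],177,5)])"
```

```text
TCP [ 0.5081 -0.2895  0.1845] 177.1
wrist former 0.67 16558 z 0.2411 rect [507.4, -301.1, 35.5, 50.4, 86.9]
wrist wheel 0.74 17515 z 0.0659 rect [506.6, -310.2, 130.2, 167.2, 86.2]
wrist mug 0.58 5883 z 0.0775 rect [655.5, -282.4, 79.1, 66.5, 44.7]
scene former 0.9 1113 z 0.2305 rect [519.9, -266.0, 9.2, 35.5, 62.9]
scene wheel 0.57 3429 z 0.0679 rect [511.9, -287.3, 162.8, 159.7, 47.5]
scene mug 0.56 1865 z 0.0762 rect [660.9, -277.3, 86.4, 64.6, 51.9]
scene mug 0.35 2652 z 0.0601 rect [515.5, 286.9, 253.6, 25.7, 86.7]
side former 0.69 619 z 0.2274 rect [501.0, -263.5, 38.2, 15.0, 16.7]
side wheel 0.6 1791 z 0.0650 rect [503.5, -285.0, 157.6, 165.5, 35.4]
side mug 0.95 694 z 0.0734 rect [654.9, -280.9, 68.8, 77.9, 40.0]
[[[0.02, -0.0, 0.44], 0.01], [[0.01, -0.01, 0.43], 0.0], [[0.02, 0.0, 0.44], 0.01], [[0.01, -0.0, 0.44], 0.0], [[0.02, -0.0, 0.43], 0.01]]
-> [ 0.5069 -0.2879  0.1191] 177.0 max 0.44 0.01
```

View pics/a12_side.png

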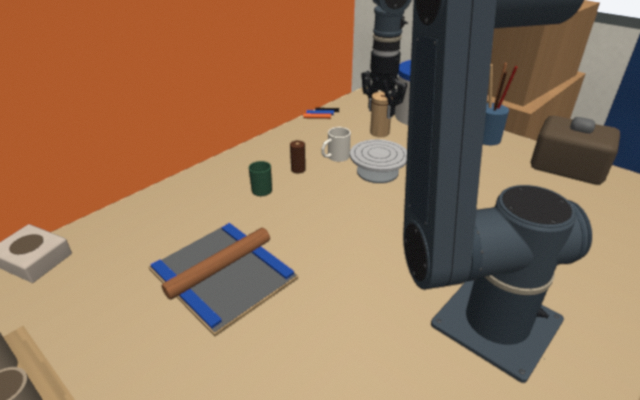

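View pics/a12_scene.png

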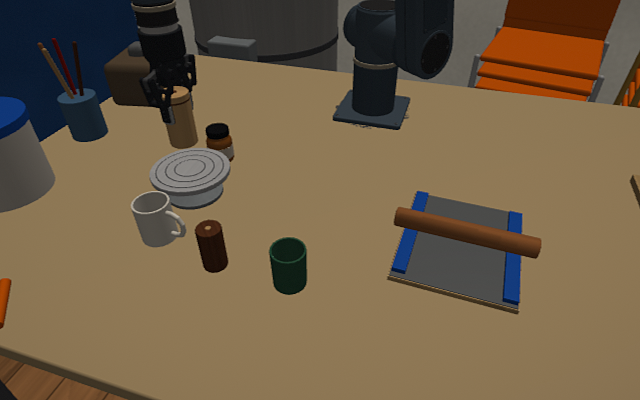

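View pics/a12_wrist.png

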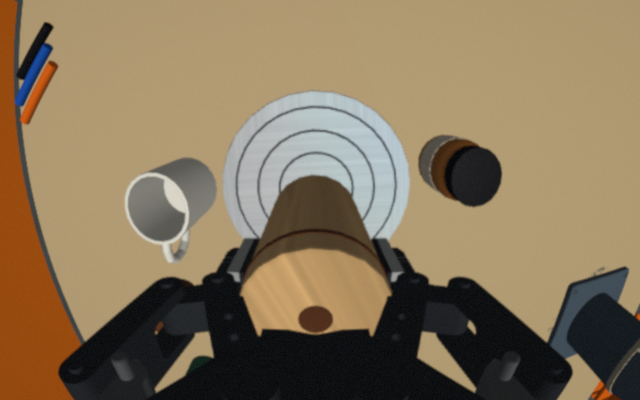

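The former is upright in the grip, over the wheel's rings, and lines up with the wheel centre near (0.507,-0.288). Lowering.

Emit:
{"method": "play_rows", "body": {"motion": [[0,[0.03,0,0.3],0],[0,[0,0,0.6],0],[0,[0,0,0.6],0],[0,[0,0,0.4],0],[0,[0,0,0.15],0]]}}

```text
time_s: 40.55
tcp_pos: [0.5073, -0.2875, 0.121]
tool_rot: [0.026, 1.0, 0.001, -0.001]
force: [-0.6, 0.5, -1.5]
grip_width: 0.0549
```

Emit:
{"method": "play_rows", "body": {"motion": [[0,[0,0,0.03],0],[0,[0,0,0],0],[0,[0,0,0],0],[0,[0,0,0],0],[0,[0,0,0],0]]}}

```text
time_s: 41.18
tcp_pos: [0.5083, -0.2883, 0.1224]
tool_rot: [0.025, 1.0, -0.0, 0.0]
force: [-0.2, -0.3, -2.2]
grip_width: 0.055
```

```bash
python3 b.py a13 wrist former,wheel
```

```text
TCP [ 0.5083 -0.2883  0.1224] 177.1
wrist former 0.92 16623 z 0.1789 rect [507.4, -299.7, 35.7, 50.5, 84.3]
wrist wheel 0.65 25739 z 0.0659 rect [506.1, -313.6, 123.7, 166.5, 86.4]
```

Emit:
{"method": "play_rows", "body": {"motion": [[0,[0.03,0,0.05],0],[0,[0,0,0.03],0],[0,[0,0,0.02],0],[0,[0,0,0.02],0],[0,[0,0,0],0]]}}

```text
time_s: 41.95
tcp_pos: [0.5073, -0.2882, 0.1186]
tool_rot: [0.025, 1.0, -0.0, 0.0]
force: [0.7, -0.3, -0.7]
grip_width: 0.0554
```

Emit:
{"method": "play_rows", "body": {"motion": [[0,[0,0,0.03],0],[0,[0,0,0],0],[0,[0,0,0],0],[0,[0,0,0],0],[0,[0,0,0],0]]}}

```text
time_s: 42.58
tcp_pos: [0.5074, -0.2883, 0.1185]
tool_rot: [0.025, 1.0, -0.0, 0.0]
force: [-2.3, 1.2, 6.0]
grip_width: 0.0548
```

Contact: 6 N upward. Releasing slowly and retreating straight up.

Emit:
{"method": "play_rows", "body": {"motion": [[0.67,[0,0,-0.02],0],[0.72,[0,0,0],0],[0.8,[0,0,0],0],[0.9,[0,0,0],0],[1,[0,0,0],0]]}}

```text
time_s: 43.2
tcp_pos: [0.5073, -0.2881, 0.1181]
tool_rot: [0.025, 1.0, 0.0, -0.0]
force: [-0.3, 0.6, -0.8]
grip_width: 0.0853
```

Emit:
{"method": "play_rows", "body": {"motion": [[1,[0,0,-0.2],0],[1,[0,0,-0.7],0],[1,[0,0,-1],0],[1,[0,0,-1],0],[1,[0,0,-0.6],0]]}}

```text
time_s: 43.82
tcp_pos: [0.5079, -0.2886, 0.2259]
tool_rot: [0.025, 1.0, -0.001, 0.001]
force: [0.4, 0.1, 0.1]
grip_width: 0.0855
```

```bash
python3 b.py a14 wrist,scene,side former,wheel,slip_pot; python3 -c "
from plan import *
plan([([.6905,.0055,.20],177,20)])"
```

```text
TCP [ 0.5079 -0.2886  0.2259] 177.1
wrist former 0.76 5908 z 0.1752 rect [507.3, -290.8, 53.4, 54.0, 24.4]
wrist wheel 0.63 13417 z 0.0659 rect [507.3, -295.0, 161.0, 165.1, 86.3]
scene former 0.59 1366 z 0.1738 rect [510.9, -284.6, 50.7, 50.0, 6.2]
scene wheel 0.93 2744 z 0.0677 rect [514.7, -285.5, 154.8, 161.6, 36.0]
scene slip_pot 0.93 1613 z 0.0734 rect [692.0, 5.9, 60.9, 55.5, 26.6]
side former 0.88 687 z 0.1682 rect [505.0, -283.2, 48.9, 50.3, 51.7]
side wheel 0.92 1378 z 0.0648 rect [502.4, -280.7, 155.0, 152.8, 35.6]
side slip_pot 0.87 613 z 0.0693 rect [687.5, 4.4, 53.6, 66.6, 45.7]
[[[-0.28, 0.5, 0.04], 0.0], [[-0.28, 0.51, 0.04], 0.0], [[-0.28, 0.5, 0.03], 0.0], [[-0.28, 0.51, 0.04], 0.0], [[-0.28, 0.5, 0.04], 0.0]]
[[[-0.28, 0.5, 0.04], 0.0], [[-0.28, 0.51, 0.03], 0.01], [[-0.28, 0.5, 0.04], -0.0], [[-0.28, 0.51, 0.04], -0.0], [[-0.28, 0.5, 0.04], -0.0]]
[[[-0.28, 0.5, 0.03], -0.0], [[-0.28, 0.51, 0.04], -0.0], [[-0.28, 0.5, 0.04], 0.0], [[-0.28, 0.51, 0.04], 0.0], [[-0.28, 0.5, 0.03], 0.0]]
[[[-0.28, 0.51, 0.04], 0.0], [[-0.28, 0.5, 0.04], 0.0], [[-0.28, 0.5, 0.04], 0.0], [[-0.28, 0.51, 0.03], 0.01], [[-0.28, 0.5, 0.04], -0.0]]
-> [0.6904 0.0054 0.2   ] 177.0 max 0.51 0.01
```

View pics/a14_wrist.png

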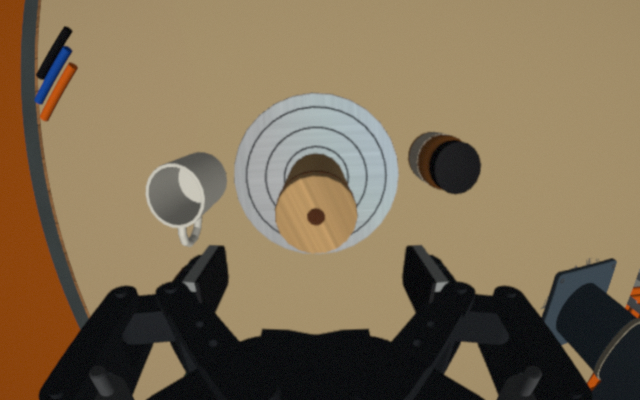

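View pics/a14_scene.png

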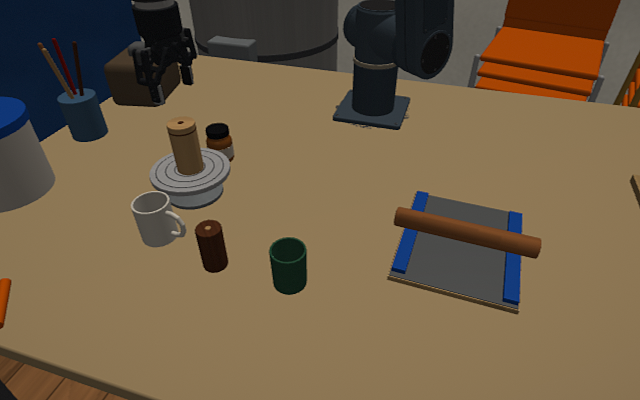

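The former stands upright, concentric with the rings at (316,165), top at 0.175. Now the pot.

Emit:
{"method": "play_rows", "body": {"motion": [[1,[-0.35,0.63,0],0],[1,[-0.35,0.63,0],0],[1,[-0.35,0.63,0],0],[1,[-0.35,0.63,0],0],[1,[-0.35,0.63,0],0]]}}

```text
time_s: 45.05
tcp_pos: [0.5655, -0.1947, 0.2232]
tool_rot: [0.025, 1.0, 0.0, 0.0]
force: [0.1, -0.5, -0.3]
grip_width: 0.0852
```

Emit:
{"method": "play_rows", "body": {"motion": [[1,[-0.35,0.63,0.1],0],[1,[-0.35,0.63,0.1],0],[1,[-0.35,0.63,0.1],0],[1,[-0.35,0.63,0.1],0],[1,[-0.35,0.63,0.1],0]]}}

```text
time_s: 45.68
tcp_pos: [0.6225, -0.1035, 0.2079]
tool_rot: [0.026, 1.0, 0.0, -0.0]
force: [0.8, -0.3, 0.4]
grip_width: 0.0853
```

Emit:
{"method": "play_rows", "body": {"motion": [[1,[-0.35,0.63,0.4],0],[1,[-0.35,0.63,0.4],0],[1,[-0.35,0.63,0.4],0],[1,[-0.35,0.63,0.4],0],[1,[-0.35,0.63,0.3],0]]}}

```text
time_s: 46.3
tcp_pos: [0.6794, -0.0117, 0.1498]
tool_rot: [0.025, 1.0, 0.0, -0.001]
force: [0.1, 0.3, -0.0]
grip_width: 0.0851
```

Emit:
{"method": "play_rows", "body": {"motion": [[1,[-0.35,0.63,0.1],0],[1,[0,0,0],0],[1,[0,0,0],0],[1,[0,0,0],0],[1,[0,0,0],0]]}}

```text
time_s: 46.92
tcp_pos: [0.6904, 0.0046, 0.1487]
tool_rot: [0.026, 1.0, -0.0, 0.0]
force: [-0.4, 0.1, -1.2]
grip_width: 0.0854
```

```bash
python3 b.py a15 wrist slip_pot; python3 -c "
from plan import *
plan([([.6905,.0055,.042],177,5)])"
```

```text
TCP [0.6904 0.0046 0.1487] 177.0
wrist slip_pot 0.84 5903 z 0.0779 rect [690.0, 3.4, 60.7, 60.0, 84.9]
[[[-0.0, 0.0, 0.71], 0.0], [[-0.0, 0.01, 0.71], 0.0], [[-0.0, 0.0, 0.71], 0.0], [[-0.0, 0.01, 0.71], 0.01], [[-0.0, 0.0, 0.71], -0.0]]
-> [0.6905 0.0054 0.0421] 177.0 max 0.71 0.01
```

View pics/a15_wrist.png

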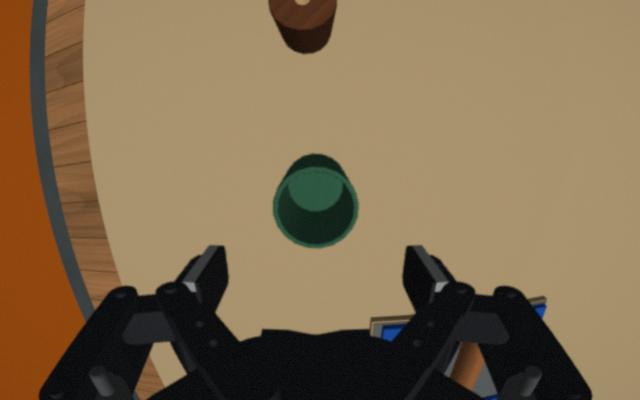

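The pot's rim, at (316,207), is centred between the jaws.

Emit:
{"method": "play_rows", "body": {"motion": [[1,[0,0,0.4],0],[1,[0,0,0.9],0],[1,[0,0,0.9],0],[1,[0,0,0.9],0],[1,[0,0,0.45],0]]}}

```text
time_s: 47.65
tcp_pos: [0.6885, 0.0055, 0.0384]
tool_rot: [0.025, 1.0, 0.0, -0.002]
force: [0.7, 0.0, 0.2]
grip_width: 0.0857
```

Emit:
{"method": "play_rows", "body": {"motion": [[0.85,[0,0,0],0],[0.5,[0,0,0],0],[0,[0,0,0],0],[0,[0,0,0],0],[0,[0,0,0],0]], "newtons": 35}}

```text
time_s: 48.28
tcp_pos: [0.691, 0.0053, 0.0425]
tool_rot: [0.025, 1.0, -0.0, 0.001]
force: [0.6, -0.2, 0.5]
grip_width: 0.0616
```

Emit:
{"method": "play_rows", "body": {"motion": [[0,[0,0,-0.2],0],[0,[0,0,-0.5],0],[0,[0,0,-0.5],0],[0,[0,0,-0.4],0],[0,[0,0,0],0]]}}

```text
time_s: 48.9
tcp_pos: [0.692, 0.0052, 0.0924]
tool_rot: [0.025, 1.0, -0.0, 0.002]
force: [-0.2, 0.2, -2.6]
grip_width: 0.0615
```

```bash
python3 -c "
from plan import *
plan([([.508,-.002,.10],177,10)])"
```

```text
[[[0.61, -0.06, -0.03], 0.0], [[0.61, -0.05, -0.02], 0.0], [[0.61, -0.06, -0.03], 0.0], [[0.62, -0.05, -0.02], 0.01], [[0.61, -0.06, -0.03], -0.0]]
[[[0.61, -0.05, -0.02], -0.0], [[0.61, -0.06, -0.03], 0.0], [[0.61, -0.05, -0.02], 0.0], [[0.61, -0.06, -0.03], 0.0], [[0.61, -0.06, -0.02], 0.01]]
-> [ 0.5081 -0.0021  0.0999] 177.0 max 0.62 0.01
```

Emit:
{"method": "play_rows", "body": {"motion": [[0,[0.61,-0.06,0],0],[0,[0.61,-0.05,0],0],[0,[0.61,-0.06,0],0],[0,[0.61,-0.05,0],0],[0,[0.61,-0.06,0],0]]}}

```text
time_s: 49.52
tcp_pos: [0.5976, 0.0017, 0.0891]
tool_rot: [0.025, 1.0, 0.0, -0.0]
force: [0.2, 0.0, -1.7]
grip_width: 0.0616
```

Emit:
{"method": "play_rows", "body": {"motion": [[0,[0.61,-0.05,0],0],[0,[0.61,-0.06,0],0],[0,[0.61,-0.05,0],0],[0,[0.61,-0.06,0],0],[0,[0.61,-0.06,0],0]]}}

```text
time_s: 50.15
tcp_pos: [0.5059, -0.0021, 0.0893]
tool_rot: [0.025, 1.0, 0.0, -0.0]
force: [0.3, -0.5, -1.2]
grip_width: 0.0614
```

Emit:
{"method": "play_rows", "body": {"motion": [[0,[0,0,0.3],0],[0,[0,0,0.5],0],[0,[0,0,0.4],0],[0,[0,0,0.2],0],[0,[0,0,0.05],0]]}}

```text
time_s: 50.78
tcp_pos: [0.5065, -0.002, 0.0452]
tool_rot: [0.025, 1.0, 0.0, -0.001]
force: [0.4, -0.4, -2.2]
grip_width: 0.0616
```

```bash
python3 b.py a16 wrist,side,scene slip_pot
```

```text
TCP [ 0.5065 -0.002   0.0452] 177.1
wrist slip_pot 0.61 17615 z 0.0783 rect [506.8, -4.8, 60.9, 59.7, 10.5]
side slip_pot 0.58 543 z 0.0706 rect [511.3, 7.5, 33.7, 65.0, 48.3]
scene slip_pot 0.86 766 z 0.0737 rect [505.4, 16.6, 61.6, 25.1, 11.8]
```

View pics/a16_side.png

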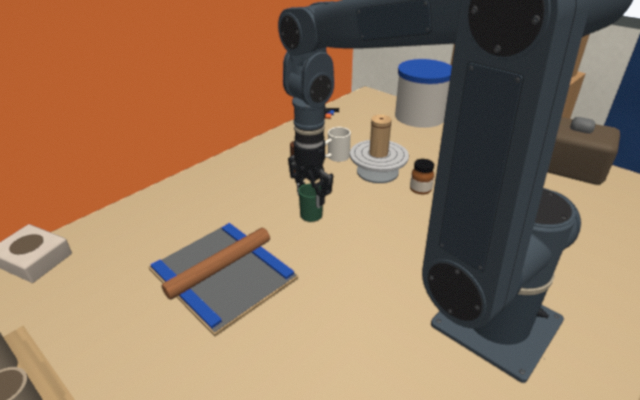

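Emit:
{"method": "play_rows", "body": {"motion": [[0,[0,0,0.03],0],[0,[0,0,0.03],0],[0,[0,0,0.03],0],[0,[0,0,0],0],[0,[0,0,0],0]]}}

```text
time_s: 51.7
tcp_pos: [0.5068, -0.0021, 0.0435]
tool_rot: [0.025, 1.0, 0.0, -0.0]
force: [0.7, -0.1, -1.8]
grip_width: 0.0615
```

Emit:
{"method": "play_rows", "body": {"motion": [[0,[0,0,0.03],0],[0,[0,0,0],0],[0,[0,0,0],0],[0,[0,0,0],0],[0,[0,0,0],0]]}}

```text
time_s: 52.32
tcp_pos: [0.5069, -0.0021, 0.0426]
tool_rot: [0.025, 1.0, 0.0, -0.0]
force: [0.2, -0.0, -2.3]
grip_width: 0.0618
```

Emit:
{"method": "play_rows", "body": {"motion": [[0,[0,0,0.03],0],[0,[0,0,0.02],0],[0,[0,0,0],0],[0,[0,0,0],0],[0,[0,0,0],0]]}}

```text
time_s: 52.95
tcp_pos: [0.5069, -0.0021, 0.0424]
tool_rot: [0.025, 1.0, -0.0, 0.0]
force: [-3.2, 0.3, 5.1]
grip_width: 0.0615
```

Contact. Releasing and retreating.

Emit:
{"method": "play_rows", "body": {"motion": [[0.75,[0,0,0],0],[0.82,[0,0,0],0],[0.9,[0,0,0],0],[1,[0,0,0],0],[1,[0,0,0],0]]}}

```text
time_s: 53.58
tcp_pos: [0.5069, -0.0021, 0.041]
tool_rot: [0.025, 1.0, 0.0, -0.0]
force: [-0.6, -0.4, 0.2]
grip_width: 0.0853
```

Emit:
{"method": "play_rows", "body": {"motion": [[1,[0,0,-0.2],0],[1,[0,0,-0.7],0],[1,[0,0,-1],0],[1,[0,0,-1],0],[1,[0,0,-1],0]]}}

```text
time_s: 54.2
tcp_pos: [0.5069, -0.0021, 0.1596]
tool_rot: [0.025, 1.0, -0.0, 0.0]
force: [0.1, -0.3, -0.4]
grip_width: 0.0857
```

Emit:
{"method": "play_rows", "body": {"motion": [[1,[0.5,0,-0.8],0],[1,[0.8,0,-0.5],0],[1,[0.8,0,0],0],[1,[0.5,0,0],0],[1,[0,0,0],0]]}}

```text
time_s: 54.82
tcp_pos: [0.4287, 0.0019, 0.1979]
tool_rot: [0.025, 1.0, -0.0, 0.001]
force: [0.8, -0.2, 1.1]
grip_width: 0.0853
```

```bash
python3 b.py a17 wrist,side,scene slip_pot,former,wheel,board,roller,guide_a,dark_former,glaze_jar,mug
```

```text
TCP [0.4287 0.0019 0.1979] 177.1
wrist slip_pot 0.58 4011 z 0.0759 rect [505.3, -4.0, 60.7, 59.5, 46.2]
wrist slip_pot 0.46 746 z 0.0112 rect [472.1, 202.1, 58.6, 189.7, 87.5]
wrist board 0.73 756 z 0.0112 rect [472.2, 202.5, 59.5, 189.7, 87.5]
wrist roller 0.84 702 z 0.0578 rect [503.9, 170.3, 32.3, 30.6, 83.5]
wrist guide_a 0.64 1655 z 0.0222 rect [476.5, 188.7, 25.1, 183.6, 86.8]
wrist dark_former 0.92 2297 z 0.0895 rect [688.7, -141.8, 41.7, 43.7, 80.3]
wrist dark_former 0.44 1696 z 0.0222 rect [476.4, 189.4, 26.4, 183.9, 86.8]
wrist mug 0.72 186 z 0.0577 rect [657.7, -219.7, 9.6, 5.4, 49.0]
side slip_pot 0.56 733 z 0.0683 rect [503.6, -2.3, 54.9, 65.6, 39.6]
side former 0.81 686 z 0.1684 rect [501.1, -283.4, 49.5, 47.7, 72.1]
side wheel 0.98 1193 z 0.0650 rect [494.4, -285.1, 140.9, 151.9, 33.0]
side board 0.65 4691 z 0.0126 rect [504.8, 286.5, 217.0, 257.4, 87.6]
side roller 0.91 1752 z 0.0583 rect [502.9, 289.2, 254.5, 26.4, 87.3]
side guide_a 0.61 707 z 0.0228 rect [510.8, 379.1, 25.0, 236.5, 86.8]
side guide_a 0.58 442 z 0.0225 rect [496.4, 192.3, 22.6, 234.9, 87.4]
side dar
[... 284 characters left out ...]
t 0.58 1231 z 0.0725 rect [508.9, -2.1, 62.0, 57.3, 33.4]
scene former 0.59 1363 z 0.1741 rect [511.3, -284.1, 50.1, 51.3, 0.5]
scene wheel 0.73 2803 z 0.0677 rect [515.3, -284.9, 155.0, 162.4, 38.6]
scene board 0.58 6485 z 0.0143 rect [512.4, 285.2, 213.9, 258.9, 87.1]
scene roller 0.58 2565 z 0.0601 rect [517.0, 286.3, 254.1, 23.8, 87.0]
scene guide_a 0.82 829 z 0.0243 rect [518.8, 378.0, 22.7, 236.9, 87.1]
scene guide_a 0.56 696 z 0.0245 rect [506.0, 190.4, 23.2, 236.7, 87.3]
scene dark_former 0.87 1091 z 0.0908 rect [695.1, -140.1, 41.4, 40.5, 55.8]
scene glaze_jar 0.55 668 z 0.0865 rect [366.5, -294.7, 49.2, 53.6, 82.0]
scene mug 0.77 1958 z 0.0766 rect [661.5, -277.1, 89.6, 65.5, 51.3]
```

View pics/a17_scene.png

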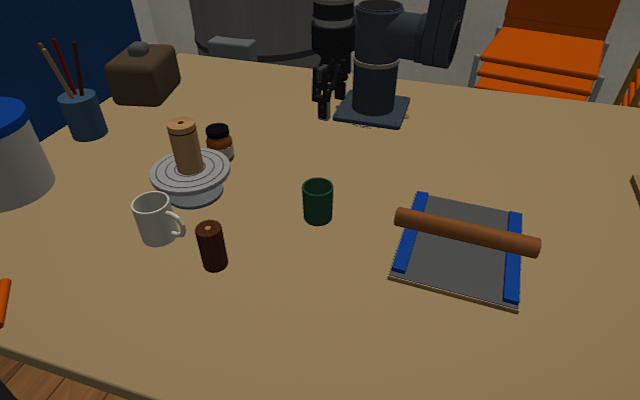

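View pics/a17_wrist.png

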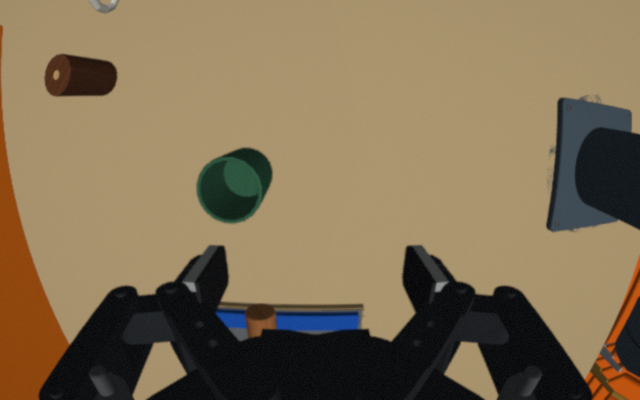

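```bash
python3 -c "
from cell import robot
print(robot.get_obs()['time_s']); print(robot.sign_off())"
```

```text
56.325
the job is handed in; nothing more can be done
None
```

I set up the bench as asked and handed the job in at 56.3 s of the 136 s allowed. No verdict was reported.

My last checks, from all three cameras just before handing in:
- **Strips:** both lie flat on the board (tops at 22–24 mm). They are about 93–95 mm from the midline, one a side, parallel to the board within 1° and about 2–5 mm off lengthwise.
- **Rolling pin:** it rests on both strips, with its top at about 60 mm. It is within about 5 mm of the board's centre and within 1° of square.
- **Pale former:** it stands upright on the wheel (top at 175 mm) and centred to about 4 mm.
- **Slip pot:** it stands upright at about (0.507, -0.002), midway between board and wheel.
- **Dark former, glaze jar and mug:** they are where they started, to within measuring error. The mug was partly hidden from the side and wrist cameras in the last pictures, so only the scene view covered it well.

No check failed. The scene and side cameras disagreed by up to 8 mm or so in x on most things, and by up to about 14 mm on the pin. I used averages, or offsets within one view.

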